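Snap the spring clip onto the trailer hitch pin

ROBOT

A 7-joint arm with a two-finger parallel gripper is mounted at the origin on a cart in front of the work surface, level with it; the furniture and walls round the work are solid. World frame = base frame: x ahead of the robot, y to its left, z up, the work surface at z = 0. Lengths are in m, angles in rad, forces in N, time in s.
With the tool pointing down it reaches from about 0.425 to 0.875 m from the base axis. Payload 4.7 kg.
Tool frame: the origin (TCP) lies on the centre line of the jaws, within the pads' length; the fingertips stand 19 mm ahead of it and the grasp point (between the pads) is the TCP (ctrl.nose_length is the distance from the TCP to the fingertips, in m); z points along the fingers, x is the direction in which the jaws open and shut, and the axes are right-handed (so a half turn about z gives the same grasp; the last joint's range is limited). The gripper opens to 87 mm and grips with 3 to 60 N. Pads are 19 mm wide; open, the fingers measure 117 mm over their backs; the gripper's body (75 mm by 190 mm) begins 51 mm behind the grasp point.
Start: joints at [-1.162, 0.321, -0.07, 1.45, 0.023, 1.371, -0.057], TCP at [0.25, 0.6, 0.206] pointing down, gripper open.
Joint ranges: [-2.86, 2.86], [-0.3, 2.09], [-1.38, 1.24], [0.06, 2.45], [-1.56, 4.7], [0.09, 2.05], [-2.69, 2.69]. Speed limits (rad/s): [2.57, 2.57, 3.14, 3.14, 3.14, 3.14, 3.14].

INTERFACE

Orientations are given as a rotation vector (axis times angle).
In Python, from bench import ctrl gives the robot as it stands. The module is installed in compiled form; this text tells all that it offers.
- The arm moves only by the shell command python3 -m crank 'ROWS' [OPENING] [FORCE]. ROWS is a JSON object of lists of equal length, an entry for each row: "dp": the shift along the tool's x, y, z in cm, a list of three; "delta_rot": the turn, a rotation vector about the tool's x, y, z in rad, a list of three. In form: {"dp": [[x, y, z], ...], "delta_rot": [[rx, ry, rz], ...]}. A call has exactly 8 rows; each row shifts and turns the commanded pose from where the row before left it, along the tool's axes as they then stand; what a row does not reach is not made up. A row lasts 1/10 s, in which the tool goes at most 50 mm and 8.59 degrees, less where a joint would pass 70% of its speed; a pose out of reach is approached as far as the arm can. A call with a gripper value outside its range is refused whole. OPENING is the finger opening in cm, from 0 to 8.7, set as the call begins (- or left out, the last holds). The fingers move at their own pace and stop on an object; FORCE is the grip in N (left out, the last holds). Time passes only in rows, so rows that do not move let the fingers close, or fill a call up. It gives the time, the measured TCP pose, the force and the opening at its end, in the units of the state.
- ctrl.get_state(): the state, without advancing time (a new reading comes with each control period).
- ctrl.get_image(name): name is "scene" or "top" or "wrist"; returns the picture (480x640x3 uint8, blue, green, red); there is no depth.
- ctrl.camera_info(name): a dict with "camera_matrix" (3x3 intrinsics, pixels), "xyz" and "orientation" of the camera in the world. Camera axes: x right, y down, z forward; pixel columns grow to the right and rows downward; lengths in m; the calibration is good to about 2 mm. The wrist camera is an equidistant fisheye: a pixel r from the principal point sees the ray r / f radians off the axis. A picture is of the moment at which its call begins: read the wrist's pose just before it. camera_info takes no time and is no camera call; for the wrist camera it gives the pose at the moment of the call.
- ctrl.close_job(): hands the job in, once; it reports no verdict.
The state is a dict: "time": time; "joint_positions": joint angles; "qd": joint speeds; "joint_torque": joint torques, N m; "position": TCP position; "tool_rot": TCP orientation; "ft_force": force on the tool from outside, world axes, zero at the start; "torque": the same for the moment, N m; "grip_width": opening from 0.0 (shut) to 1.0 (fully open).
Only numpy, scipy, OpenCV 4.12 (cv2) and the standard library are available. Lean on these libraries where they do the work, as an engineer would, in place of code of your own. Each camera call takes 0.05 s, during which the arm holds its last target.

TASK

Take the hairpin spring clip with the red grip out of its storage rack and push it, legs down, over the bare shank of the blue trailer hitch's pin, between the upright plate and the pin's end collar, until its legs snap past the shank and it is fully home. The rack lets you take it only by its flat faces and the hitch leaves room for fingers only at its two edges, so on the way stand it upright on the bench, let go and take it again the other way. Leave it clipped on, still upright.

Things in the scene. Friction and masses are not known exactly. Their poses are not given: they have to be found in the camera images.
- clip_grip (a point): Centre of the clip's red grip, where it is grasped; 78.5 mm above its feet, 19.5 mm below its top. The clip is a hairpin of bent steel strip: 24 mm wide (26 at the grip) along x, 50 mm across its two edges along y, 98 mm tall along z (up; legs point down). Same from either side. The bow's straight edges run from 67 to 86 mm above the feet. About 0.2 kg.
- clip_seat (a point): Point between the clip's legs, 46.9 mm below clip_grip, where the shank's centre lies when the clip is home; axes as clip_grip. Below it the legs bulge to 16 mm apart (22 mm above the feet); above it they close in and stop the shank. They spring apart: snapping over the shank takes a downward push of 8 to 20 N.
- clip_foot (a point): Middle between the clip's flared feet, at their underside, 78.5 mm below clip_grip; axes as clip_grip. The feet are 42 mm apart inside. The clip stands by itself on its feet on the bench. The bench right in front of the vice (about x 0.42, y -0.21) is always clear. The tall filing cabinet at the right (y below -0.45) is solid.
- pin_shank (a point): Centre of the bare shank of the hitch's level pin, 62 mm above the bench. Shank 24 mm thick, 34 mm long along this x axis: it ends 17 mm to +x at the upright plate and 17 mm to -x at the pin's end collar (36 mm across, 10 mm long). y is level across the pin, z up. The clip comes straight down from above, its x axis along the pin.
- hitch: Blue trailer hitch, bolted down; origin on the bench straight below pin_shank, same axes. Base 104 x 90 x 10 mm (x from -42 to +62 mm). Upright plate 60 mm wide, 10 mm thick (x from 17 to 27 mm), rounded top 137 mm above the bench; behind it a square arm stub up to 80 mm high.
- rack: Grey storage rack, fixed; origin at the middle of its underside. Base 70 (x) x 110 (y) x 8 mm. The clip stands on its middle, feet 8 mm above the bench, axes as the rack's. End posts 34 x 12 mm at y = -36 and +36 mm, 100 mm high, are 5 mm from the clip's edges; lips 10 mm high run beside its feet. Only the clip's flat faces (-x and +x sides) are open to fingers.
There are look-alikes about, which are no part of the job. What is shaped like the part that bears clip_grip but purple is not meant.

How it is judged:
On the way:
1. the clip has been stood upright on the bench, away from the rack, and let go (horizontal distance between clip_foot and rack above 0.06 m and height (world z) of clip_foot below 0.008 m and angle between clip_foot's own z axis and vertical below 0.2 rad and contact force between the fingers and anything else below 0.2 N), for 0.2 s.
At the end, for the whole second after the job is handed in: The clip sits home on the shank, legs down: its seat point within 5 mm of the shank's centre line sideways and in height and within 9 mm of the shank's centre overall, its x axis along the pin within 0.25 rad, upright within 0.6 rad, and the gripper has let go (distance between clip_seat and pin_shank below 0.009 m and z of clip_seat in the frame of pin_shank between -0.005 and 0.005 m and y of clip_seat in the frame of pin_shank between -0.005 and 0.005 m and angle between the x axis of clip_seat and the x axis of pin_shank, either way round below 0.25 rad and angle between clip_seat's own z axis and vertical below 0.6 rad and contact force between the fingers and anything else below 0.5 N); the robot touches nothing.
It also fails if it takes over 67 s, if anything falls off the work surface, if the arm or the gripper's body presses on something with over 40 N, if the wrist force passes 120 N, or if a joint passes its speed limit or range.

## Working session

There is one attempt and no reset: what is moved stays moved. The work goes in short steps, Python scripts to look and compute and a shell command to move; the robot and the scene stay as the last step left them, time stands still between calls to the robot, and variables do not carry over. Pictures are saved under pics/ and viewed, and the job is handed in when it is done.

```bash
mkdir -p pics
cat > h.py <<'E'
import numpy as np, cv2
from scipy.spatial.transform import Rotation as R
from bench import ctrl
def snap(n,f):
    im=ctrl.get_image(n); cv2.imwrite('pics/'+f,im); return im
E
python3 - <<'E'
from h import *
s=ctrl.get_state(); print({k:np.round(v,4).tolist() for k,v in s.items()})
for n in ("scene","top","wrist"):
    print(n,ctrl.camera_info(n)); snap(n,n+'0.png')
E
```

```text
{'time': 0.0, 'joint_positions': [-1.1619, 0.3218, -0.0701, 1.4517, 0.0226, 1.3708, -0.0569], 'qd': [-0.0002, -0.0009, -0.0011, 0.0007, -0.0014, 0.0, -0.0025], 'joint_torque': [0.0003, -49.1287, -0.4035, -31.2523, -0.0638, 0.0437, 0.0002], 'position': [0.2498, 0.5994, 0.205], 'tool_rot': [2.613, 1.742, -0.0025], 'ft_force': [0.9895, 0.4241, -0.0083], 'torque': [-0.0238, 0.0376, -0.0355], 'grip_width': 1.0018}
scene {'camera_matrix': array([[604.88020712,   0.        , 313.45433877],
       [  0.        , 604.88020712, 244.17167459],
       [  0.        ,   0.        ,   1.        ]]), 'xyz': array([-0.13294018,  0.46198323,  0.64869744]), 'orientation': array([-1.22190404,  2.20796707, -1.0143545 ])}
top {'camera_matrix': array([[572.91564416,   0.        , 317.90486826],
       [  0.        , 572.91564416, 249.63057655],
       [  0.        ,   0.        ,   1.        ]]), 'xyz': array([0.31474108, 0.08704266, 0.91281907]), 'orientation': array([-2.10460763,  2.12528255, -0.15092969])}
wrist {'camera_matrix': array([[371.64829954,   0.        , 328.32791836],
       [  0.        , 371.64829954, 237.33207937],
       [  0.        ,   0.        ,   1.        ]]), 'xyz': array([0.184257  , 0.62566911, 0.38289269]), 'orientation': array([2.42810263, 1.6188264 , 0.20892977])}
```

View pics/scene0.png

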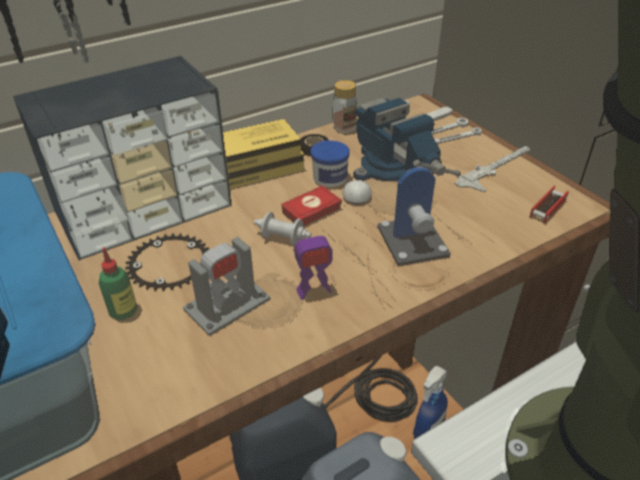

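View pics/top0.png

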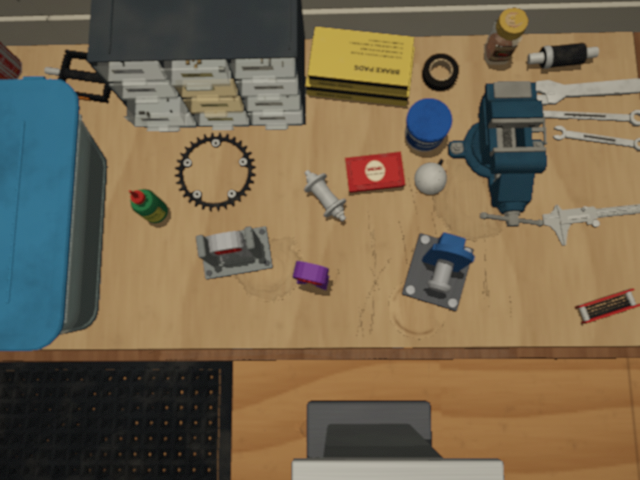

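View pics/wrist0.png

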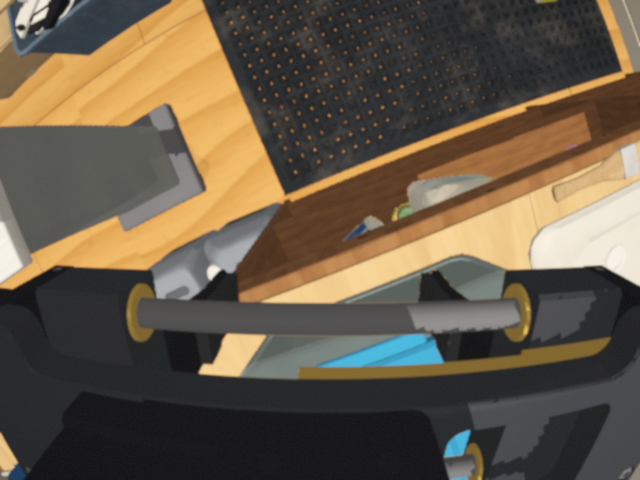

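The top view shows the rack and clip near (230,248), the purple look-alike at (312,273) and the hitch at (440,270). I'll enlarge these to find the corners.

Run:
```python
from h import *
t=cv2.imread('pics/top0.png'); s=cv2.imread('pics/scene0.png')
def z(im,x,y,w,h,k,f): cv2.imwrite('pics/'+f,cv2.resize(im[y:y+h,x:x+w],None,fx=k,fy=k,interpolation=cv2.INTER_CUBIC))
z(t,180,210,100,75,8,'rt.png'); z(t,390,220,100,75,8,'ht.png')
z(s,175,230,105,105,5.7,'rs.png'); z(s,365,160,100,110,5.4,'hs.png')
```

```text
(no output)
```

View pics/rt.png

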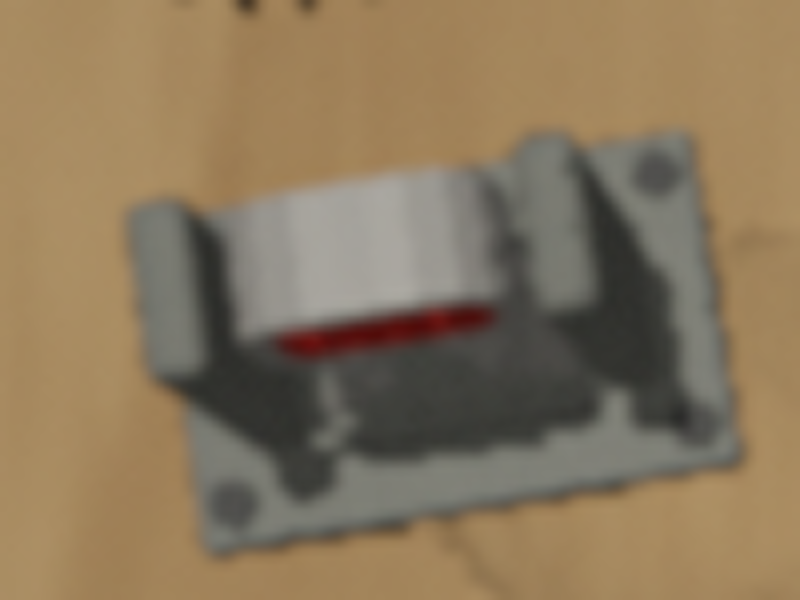

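View pics/ht.png

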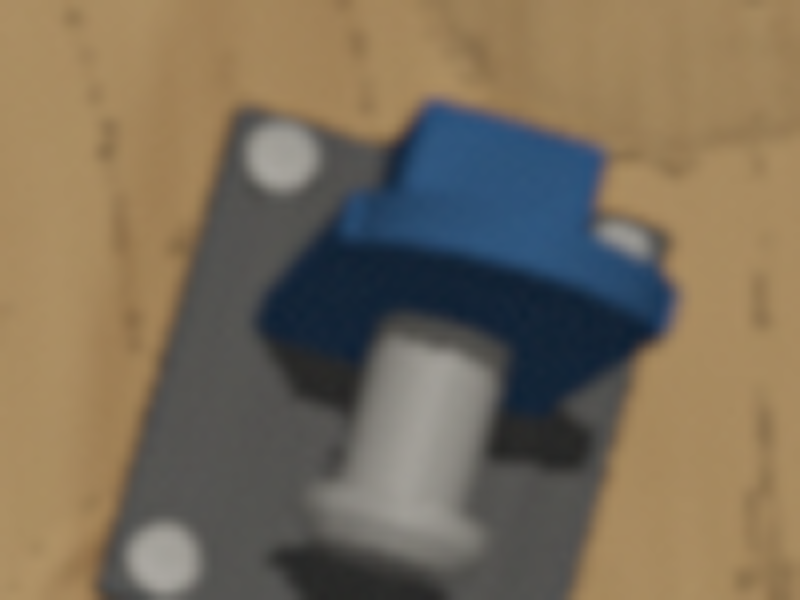

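View pics/rs.png

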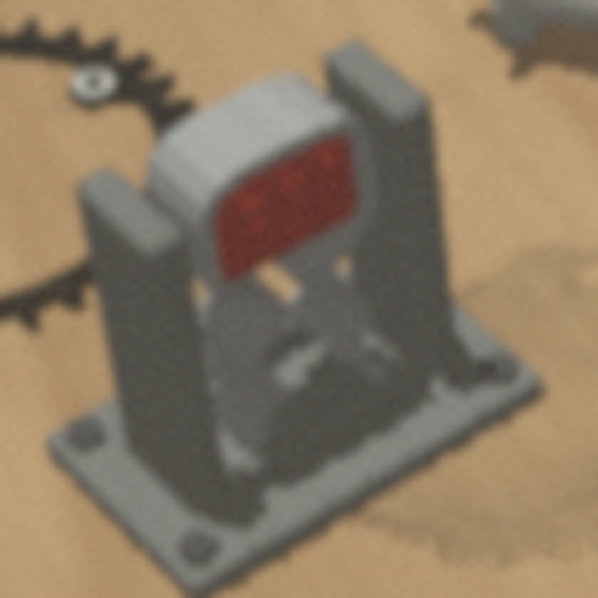

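View pics/hs.png

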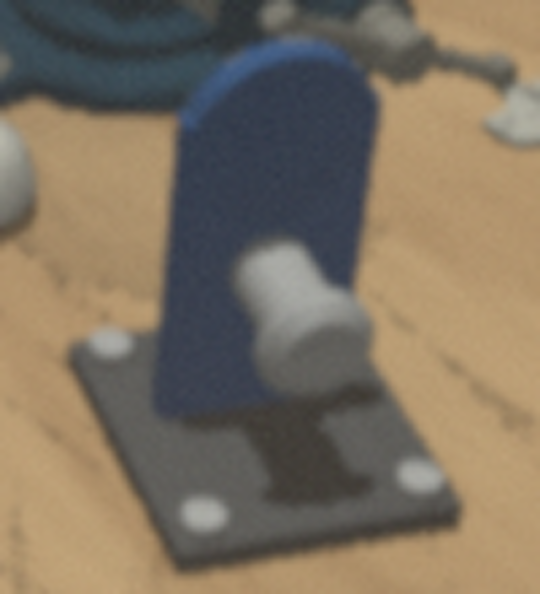

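```bash
cat > fit.py <<'E'
from h import *
from scipy.optimize import least_squares
def proj(n,P):
    c=ctrl.camera_info(n); M=R.from_rotvec(c['orientation']).as_matrix()
    q=(np.atleast_2d(P)-c['xyz'])@M; K=c['camera_matrix']
    return np.c_[K[0,0]*q[:,0]/q[:,2]+K[0,2],K[1,1]*q[:,1]/q[:,2]+K[1,2]]
def world(p,L):
    L=np.atleast_2d(L); c,s=np.cos(p[2]),np.sin(p[2])
    return np.c_[p[0]+c*L[:,0]-s*L[:,1],p[1]+s*L[:,0]+c*L[:,1],L[:,2]]
def fit(obs,p0):
    def f(p): return np.concatenate([(proj(n,world(p,np.array(L)/1000))-uv).ravel() for n,L,uv in obs])
    r=least_squares(f,p0,loss='soft_l1'); return r.x,r.fun.reshape(-1,2)
E
cat > f1.py <<'E'
from fit import *
T=lambda o,k,*pts:[(np.array(o)+np.array(p)/k) for p in pts]
Rt=[(35,-55,8,692,130),(-35,-55,8,741,457),(-35,55,8,208,547),(17,42,100,130,208),(17,30,100,188,206),(-17,42,100,150,378),(-17,30,100,205,370),(17,-30,100,522,140),(17,-42,100,572,135),(-17,-30,100,548,302),(-17,-42,100,597,300)]
Rs=[(-35,55,8,195,580),(-35,-55,8,542,385),(35,55,8,50,445),(17,42,100,80,188),(-17,42,100,150,250),(-17,30,100,188,235),(17,-30,100,330,52),(17,-42,100,356,40),(-17,-30,100,398,115),(-17,-42,100,430,98)]
Ht=[(62,45,10,240,108),(62,-45,10,668,232),(-42,45,10,100,590)]
Hs=[(62,45,10,72,350),(-42,45,10,180,560),(-42,-45,10,462,510),(17,30,10,155,412)]
def mk(n,a,o,k): 
    a=np.array(a,float); return (n,a[:,:3],np.array(o)+a[:,3:]/k)
rp,rr=fit([mk('top',Rt,(180,210),8),mk('scene',Rs,(175,230),5.7)],[.3,.2,0])
hp,hr=fit([mk('top',Ht,(390,220),8),mk('scene',Hs,(365,160),5.4)],[.3,-.1,0])
print('rack',rp);print(rr.round(1).tolist());print('hitch',hp);print(hr.round(1).tolist())
for tag,o in(('top',Rt),('scene',Rs)):
    pass
a,r=fit([mk('top',Rt,(180,210),8)],rp);print('rack top only',a);a,r=fit([mk('scene',Rs,(175,230),5.7)],rp);print('scene only',a)
a,r=fit([mk('top',Ht,(390,220),8)],hp);print('hitch top only',a);a,r=fit([mk('scene',Hs,(365,160),5.4)],hp);print('scene only',a)
# overlay of hitch pin
im=cv2.imread('pics/top0.png'); im2=cv2.imread('pics/scene0.png')
th=np.linspace(0,6.283,24)
pin=np.array([[x,r_*np.cos(t),62+r_*np.sin(t)] for x,r_ in((-17,12),(17,12),(-27,18),(-17,18)) for t in th])/1000
pl=np.array([[x,30*np.cos(t),107+30*np.sin(t)] for x in(17,27) for t in th if t<3.2])/1000
o=[]
for n,i,(x,y,w,h) in(('top',im,(390,220,100,75)),('scene',im2,(365,160,100,110))):
    k=6; c=cv2.resize(i[y:y+h,x:x+w],None,fx=k,fy=k)
    for P,col in((pin,(0,0,255)),(pl,(0,255,255))):
        for u in proj(n,world(hp,P)): cv2.circle(c,tuple(int(v) for v in ((u-(x,y)+.5)*k-.5)),1,col,-1)
    cv2.imwrite(f'pics/ov_{n}.png',c)
E
python3 f1.py
```

```text
rack [0.47181262 0.24718794 0.16439975]
[[0.4, -0.5], [1.0, 0.7], [-0.1, 1.4], [-0.6, -0.4], [0.2, -1.6], [0.0, 1.0], [1.3, 0.6], [-1.0, -0.5], [0.9, -1.3], [-0.8, 1.9], [1.3, 0.7], [-0.4, 1.9], [0.7, -1.2], [-1.6, -1.4], [-1.9, -0.9], [-0.4, 1.0], [0.5, -0.5], [-2.3, 0.3], [-0.0, -1.2], [-0.1, 0.9], [1.2, 0.1]]
hitch [ 0.4269898  -0.07111897 -0.31191537]
[[-0.1, -0.7], [1.3, 0.1], [-0.7, 1.0], [-1.5, -1.0], [-0.5, -0.2], [0.7, -0.5], [0.5, 2.4]]
rack top only [0.47216657 0.24755951 0.16029619]
scene only [0.47141067 0.24690088 0.16588066]
hitch top only [ 0.42722298 -0.0711657  -0.30845354]
scene only [ 0.42648733 -0.07123547 -0.32399613]
```

View overlays.

View pics/ov_top.png

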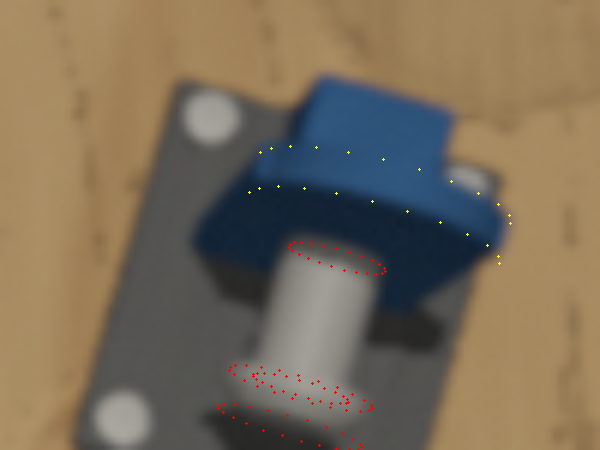

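View pics/ov_scene.png

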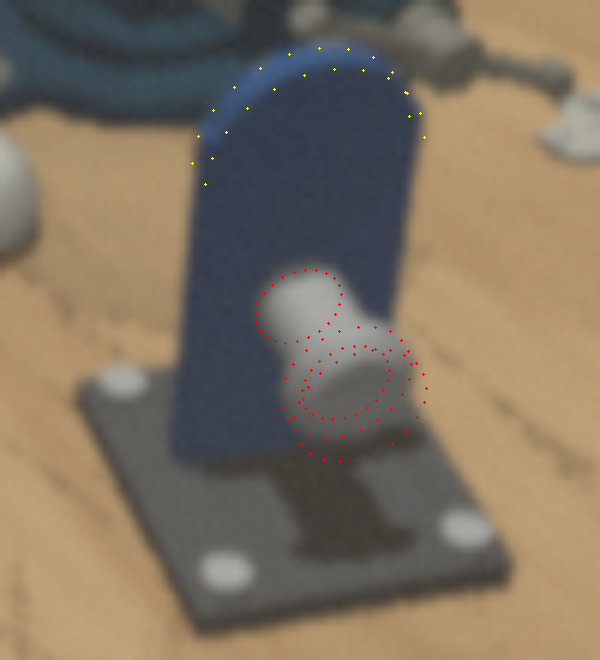

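The overlay fits the hitch to about 1–2 mm; the collar is chamfered. Next I'll write the move calculator.

```bash
cat > go.py <<'E'
from h import *
import sys
# usage: go.py x y z yawdeg(tool x in world)
s=ctrl.get_state(); M=R.from_rotvec(s['tool_rot']); p=np.array(s['position'])
m=M.as_matrix(); phi=np.degrees(np.arctan2(m[1,0],m[0,0]))
print('t',round(s['time'],2),'p',p.round(4),'yaw',round(phi,2),'tilt',m[:,2].round(4),'F',np.round(s['ft_force'],1),'g',round(s['grip_width']*8.7,2),'q',np.round(s['joint_positions'],2))
if len(sys.argv)>4:
    x,y,z,w=map(float,sys.argv[1:5]); d=np.array([x,y,z])-p
    c,sn=np.cos(np.radians(w)),np.sin(np.radians(w))
    T=np.array([[c,sn,0],[sn,-c,0],[0,0,-1]]).T
    print('turn first? dp in current frame cm',(m.T@d*100).round(2),' rot(tool)',R.from_matrix(m.T@T).as_rotvec().round(4),' dp in target frame cm',(T.T@d*100).round(2))
E
python3 go.py .472 .247 .25 9.4
python3 - <<'E'
from fit import *
print(proj('top',[[.42,-.21,0],[.42,-.21,.1],[.5,-.21,.12]]))
c=ctrl.camera_info('top');M=R.from_rotvec(c['orientation']).as_matrix()
def bp(u,v,z):
    K=c['camera_matrix'];d=M@np.array([(u-K[0,2])/K[0,0],(v-K[1,2])/K[0,0],1]);return (c['xyz']+d*(z-c['xyz'][2])/d[2]).round(3)
print('purple',bp(312,275,.09),'vice front',bp(512,222,.05),bp(515,205,.1),'cab',bp(220,125,0),'bottle',bp(148,200,.05),'toolbox edge',bp(80,335,.1),bp(75,85,.1))
E
```

```text
t 0.15 p [0.2499 0.5996 0.2052] yaw 67.38 tilt [-5.0e-04 -1.4e-03 -1.0e+00] F [ 1.2  0.5 -1. ] g 8.69 q [-1.16  0.32 -0.07  1.45  0.02  1.37 -0.06]
turn first? dp in current frame cm [-24.01  34.07  -4.44]  rot(tool) [8.000e-04 1.300e-03 1.012e+00]  dp in target frame cm [16.16 38.41 -4.48]
[[524.11072208 282.07241427]
 [546.83893485 273.70208839]
 [547.61027797 215.20215556]]
purple [0.423 0.122 0.09 ] vice front [ 0.507 -0.182  0.05 ] [ 0.52  -0.172  0.1  ] cab [0.693 0.281 0.   ] bottle [0.55  0.381 0.05 ] toolbox edge [0.34  0.453 0.1  ] [0.721 0.486 0.1  ]
```

```bash
python3 -m crank '{"dp":[[-1,1.5,-1],[-2.9,4,-0.8],[-2.9,4,-0.6],[-2.9,4,-0.6],[-2.9,4,-0.6],[-2.9,4,-0.6],[-2.9,4,0],[-2.9,4,0]],"delta_rot":[[0,0,0],[0,0,0],[0,0,0],[0,0,0],[0,0,0],[0,0,0],[0,0,0],[0,0,0]]}' 8.7 30; python3 go.py .472 .247 .25 9.4
```

```text
time: 0.95
position: [0.4416, 0.2867, 0.2493]
tool_rot: [-2.615, -1.741, -0.003]
ft_force: [1.6, -0.1, -0.2]
grip_width: 0.997
t 0.95 p [0.4416 0.2867 0.2493] yaw 67.3 tilt [ 0.0014  0.0012 -1.    ] F [ 1.6 -0.1 -0.2] g 8.67 q [-0.79  0.04  0.17  1.7  -0.01  1.41  0.55]
turn first? dp in current frame cm [-2.49  4.33 -0.07]  rot(tool) [-1.0000e-04 -1.9000e-03  1.0106e+00]  dp in target frame cm [ 2.35  4.41 -0.07]
```

```bash
python3 -m crank '{"dp":[[0,0,0],[0,0,0],[0,0,0],[0,0,0],[0,0,0],[0,0,0],[0,0,0],[2,4,0]],"delta_rot":[[0,0,0.144],[0,0,0.144],[0,0,0.144],[0,0,0.144],[0,0,0.144],[0,0,0.145],[0,0,0.145],[0,0,0]]}'
python3 - <<'E'
from h import *
print(ctrl.camera_info('wrist')); snap('wrist','w1.png')
E
python3 go.py .472 .247 .25 9.4
```

```text
time: 1.75
position: [0.4636, 0.2584, 0.2487]
tool_rot: [-3.126, -0.27, 0.002]
ft_force: [0.6, 0.1, -0.2]
grip_width: 0.999
{'camera_matrix': array([[371.64829954,   0.        , 328.32791836],
       [  0.        , 371.64829954, 237.33207937],
       [  0.        ,   0.        ,   1.        ]]), 'xyz': array([0.45058983, 0.32552479, 0.42676896]), 'orientation': array([2.87695584, 0.24797729, 0.03059303])}
t 1.8 p [0.4712 0.2457 0.2489] yaw 9.16 tilt [ 0.0036 -0.0036 -1.    ] F [ 4.2 -6.7  0.9] g 8.71 q [-0.76  0.04  0.23  1.69 -0.01  1.41 -0.37]
turn first? dp in current frame cm [ 0.1  -0.11 -0.11]  rot(tool) [ 0.0041 -0.003  -0.0041]  dp in target frame cm [ 0.1  -0.11 -0.11]
```

View pics/w1.png

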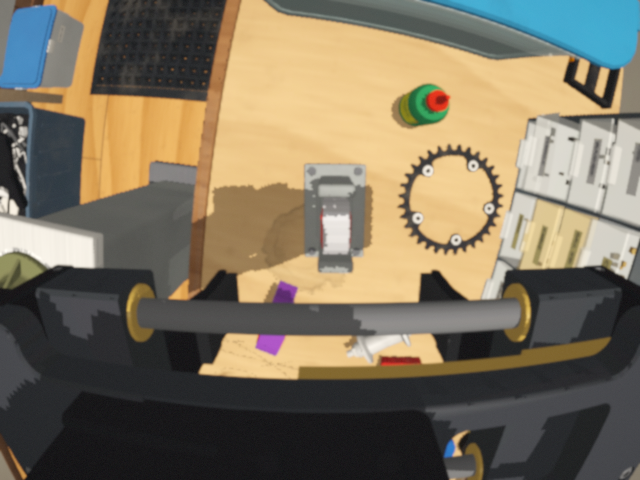

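Wrist view: rack with the clip near (335,215) and purple clip at (278,318), but it was taken while the arm was settling. I'll retake it settled and measure.

Run:
```python
from h import *
c=ctrl.camera_info('wrist');print(c['xyz'],c['orientation']); im=snap('wrist','w2.png')
s=ctrl.get_state();print(np.round(s['position'],4),np.abs(s['qd']).max())
cv2.imwrite('pics/w2z.png',cv2.resize(im[150:280,285:385],None,fx=6,fy=4.6,interpolation=cv2.INTER_CUBIC))
```

```text
[0.45810893 0.31431942 0.42648005] [2.87082418 0.22931237 0.0347695 ]
[0.4704 0.2466 0.249 ] 0.054292360413045686
```

View pics/w2z.png

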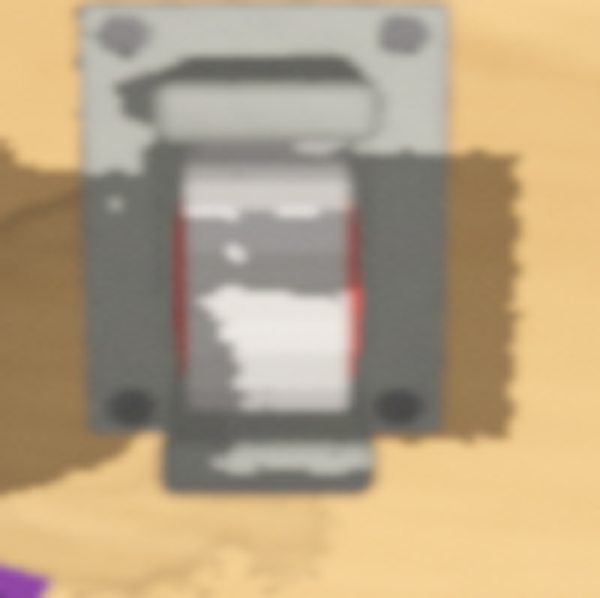

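```bash
cat > wf.py <<'E'
from fit import *
C=None
def wproj(c,P):
    M=R.from_rotvec(c['orientation']).as_matrix(); q=(np.atleast_2d(P)-c['xyz'])@M; K=c['camera_matrix']
    h=np.hypot(q[:,0],q[:,1]); th=np.arctan2(h,q[:,2]); k=K[0,0]*th/np.maximum(h,1e-9)
    return np.c_[k*q[:,0]+K[0,2],k*q[:,1]+K[1,2]]
def wfit(c,a,p0):
    a=np.array(a,float)
    f=lambda p:(wproj(c,world(p,a[:,:3]/1000))-a[:,3:]).ravel()
    r=least_squares(f,p0,loss='soft_l1'); return r.x,r.fun.reshape(-1,2).round(1).tolist()
E
python3 - <<'E'
from wf import *
c=ctrl.camera_info('wrist');c=dict(c);c['xyz']=np.array([0.45810893,0.31431942,0.42648005]);c['orientation']=np.array([2.87082418,0.22931237,0.0347695])
a=np.array([(-35,55,8,82,6),(35,55,8,448,8),(-35,-55,8,92,432),(35,-55,8,445,435),(-17,42,100,155,83),(17,42,100,380,83),(-17,30,100,157,140),(17,30,100,378,140),(-17,-42,100,165,490),(17,-42,100,370,490),],float)
a[:,3]=285+a[:,3]/6;a[:,4]=150+a[:,4]/4.6
p,r=wfit(c,a,[.472,.247,.164]);print(p,r)
# clip centre at top
print(wproj(c,world(p,np.array([[-12,0,106],[12,0,106]])/1000)), 285+182/6,285+352/6)
E
python3 go.py .472 .247 .25 9.4
```

```text
[0.47097422 0.24939009 0.16331625] [[-0.8, -1.3], [0.7, -2.0], [-0.7, 0.7], [0.0, -0.2], [-0.5, -0.7], [0.8, -0.8], [-0.7, 0.4], [1.0, 0.3], [-0.9, 2.2], [1.7, 2.0]]
[[316.26464166 215.48296541]
 [343.5240067  215.37727869]] 315.3333333333333 343.6666666666667
t 1.85 p [0.4704 0.2466 0.249 ] yaw 8.99 tilt [ 0.0029 -0.0027 -1.    ] F [-0.2 -1.1 -0.3] g 8.73 q [-0.76  0.04  0.23  1.69 -0.01  1.41 -0.37]
turn first? dp in current frame cm [ 0.16 -0.01 -0.1 ]  rot(tool) [ 0.0032 -0.0024 -0.0072]  dp in target frame cm [ 0.16 -0.01 -0.1 ]
```

Rack is at (0.471, 0.248) with yaw 9.4°, and all cameras agree within 2 mm. Descending.

```bash
python3 -m crank '{"dp":[[0.12,-0.12,0.5],[0,0,2],[0,0,2.5],[0,0,3],[0,0,3],[0,0,2.5],[0,0,1.5],[0,0,0.5]],"delta_rot":[[0.003,-0.002,-0.007],[0,0,0],[0,0,0],[0,0,0],[0,0,0],[0,0,0],[0,0,0],[0,0,0]]}'; python3 go.py .4713 .248 .0865 9.4
```

```text
time: 2.65
position: [0.4656, 0.2551, 0.0911]
tool_rot: [-3.128, -0.273, 0.009]
ft_force: [1.2, 0.6, -0.1]
grip_width: 0.998
t 2.65 p [0.4656 0.2551 0.0911] yaw 9.98 tilt [-0.0057  0.001  -1.    ] F [ 1.2  0.6 -0.1] g 8.68 q [-0.75  0.16  0.22  1.89 -0.04  1.1  -0.34]
turn first? dp in current frame cm [0.45 0.8  0.46]  rot(tool) [-0.0019  0.0055  0.0101]  dp in target frame cm [0.45 0.79 0.46]
```

```bash
python3 -m crank '{"dp":[[0,0,0.3],[0,0,0],[0,0,0],[0,0,0],[0,0,0],[0,0,0],[0,0,0],[0,0,0]],"delta_rot":[[0,0,0],[0,0,0],[0,0,0],[0,0,0],[0,0,0],[0,0,0],[0,0,0],[0,0,0]]}'; python3 go.py .4713 .248 .0865 9.4
```

```text
time: 3.45
position: [0.4673, 0.2556, 0.0901]
tool_rot: [-3.127, -0.271, 0.003]
ft_force: [0.1, 0.3, -1.0]
grip_width: 1.0
t 3.45 p [0.4673 0.2556 0.0901] yaw 9.92 tilt [-0.0024  0.0027 -1.    ] F [ 0.1  0.3 -1. ] g 8.7 q [-0.75  0.16  0.22  1.89 -0.04  1.09 -0.34]
turn first? dp in current frame cm [0.26 0.82 0.36]  rot(tool) [-0.0031  0.0019  0.009 ]  dp in target frame cm [0.27 0.82 0.36]
```

```bash
python3 -m crank '{"dp":[[0,0.2,0],[0.1,0.2,0.1],[0.1,0.2,0.1],[0.07,0.2,0.1],[0,0,0.06],[0,0,0],[0,0,0],[0,0,0]],"delta_rot":[[-0.003,0.002,0.009],[0,0,0],[0,0,0],[0,0,0],[0,0,0],[0,0,0],[0,0,0],[0,0,0]]}'; python3 go.py .4713 .248 .0865 9.4; python3 -c "
from h import *
snap('wrist','w3.png')"
```

```text
time: 4.25
position: [0.4713, 0.2483, 0.0865]
tool_rot: [-3.131, -0.258, -0.0]
ft_force: [0.0, 0.7, -0.2]
grip_width: 1.003
t 4.25 p [0.4713 0.2483 0.0865] yaw 9.41 tilt [ 1.e-04  2.e-04 -1.e+00] F [ 0.   0.7 -0.2] g 8.73 q [-0.74  0.17  0.23  1.9  -0.04  1.08 -0.33]
turn first? dp in current frame cm [-0.01  0.03 -0.  ]  rot(tool) [-0.0001 -0.0001  0.0002]  dp in target frame cm [-0.01  0.03 -0.  ]
```

View pics/w3.png

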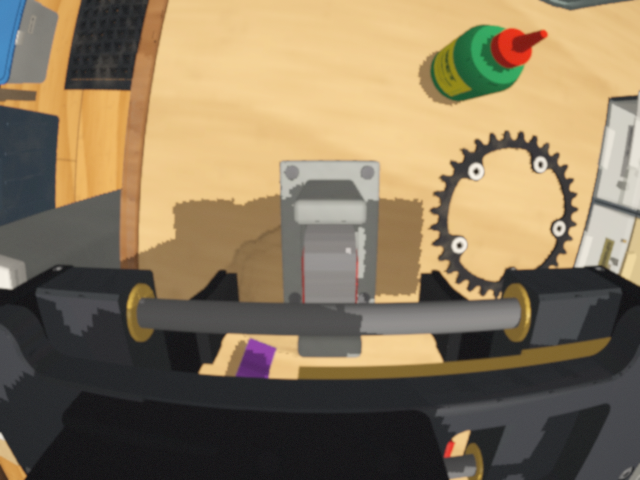

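The rack is centred between the jaws (columns 281–379, midpoint about 329). Closing.

```bash
python3 -m crank '{"dp":[[0,0,0],[0,0,0],[0,0,0],[0,0,0],[0,0,0],[0,0,0],[0,0,0],[0,0,0]],"delta_rot":[[0,0,0],[0,0,0],[0,0,0],[0,0,0],[0,0,0],[0,0,0],[0,0,0],[0,0,0]]}' 0 35; python3 go.py
```

```text
time: 5.1
position: [0.4713, 0.2482, 0.0865]
tool_rot: [-3.131, -0.257, -0.0]
ft_force: [0.0, -0.5, -0.1]
grip_width: 0.353
t 5.1 p [0.4713 0.2482 0.0865] yaw 9.4 tilt [ 1.e-04  1.e-04 -1.e+00] F [ 0.  -0.5 -0.1] g 3.07 q [-0.74  0.17  0.23  1.9  -0.04  1.08 -0.33]
```

```bash
python3 -m crank '{"dp":[[0,0,0],[0,0,0],[0,0,0],[0,0,0],[0,0,-0.3],[0,0,-0.5],[0,0,-0.7],[0,0,-0.7]],"delta_rot":[[0,0,0],[0,0,0],[0,0,0],[0,0,0],[0,0,0],[0,0,0],[0,0,0],[0,0,0]]}'; python3 go.py .4713 .248 .27 9.4
```

```text
time: 5.9
position: [0.4713, 0.2482, 0.1091]
tool_rot: [-3.131, -0.257, -0.0]
ft_force: [0.4, 0.9, -2.0]
grip_width: 0.255
t 5.9 p [0.4713 0.2482 0.1091] yaw 9.39 tilt [ 1.e-04  1.e-04 -1.e+00] F [ 0.4  0.9 -2. ] g 2.22 q [-0.75  0.14  0.23  1.87 -0.04  1.13 -0.34]
turn first? dp in current frame cm [-0.000e+00  1.000e-02 -1.609e+01]  rot(tool) [-0.0001 -0.0001 -0.0001]  dp in target frame cm [-1.000e-02  1.000e-02 -1.609e+01]
```

```bash
python3 -m crank '{"dp":[[0,0,-1],[0,0,-2],[0,0,-2.5],[0,0,-2.5],[0,0,-2.5],[0,0,-2.5],[0,0,-1.5],[0,0,-1]],"delta_rot":[[0,0,0],[0,0,0],[0,0,0],[0,0,0],[0,0,0],[0,0,0],[0,0,0],[0,0,0]]}'; python3 -c "
from h import *
snap('scene','s4.png')"; python3 go.py .42 -.21 .27 -17.9
```

```text
time: 6.7
position: [0.4717, 0.2483, 0.2652]
tool_rot: [-3.13, -0.257, -0.003]
ft_force: [0.5, 0.1, -2.8]
grip_width: 0.253
t 6.75 p [0.4721 0.2486 0.2661] yaw 9.39 tilt [ 0.0028  0.002  -1.    ] F [ 1.  -0.2 -1. ] g 2.22 q [-0.76  0.04  0.23  1.66 -0.01  1.44 -0.36]
turn first? dp in current frame cm [-12.62  44.39  -0.49]  rot(tool) [-0.0022 -0.0027  0.4764]  dp in target frame cm [ 9.14 45.24 -0.39]
```

View pics/s4.png

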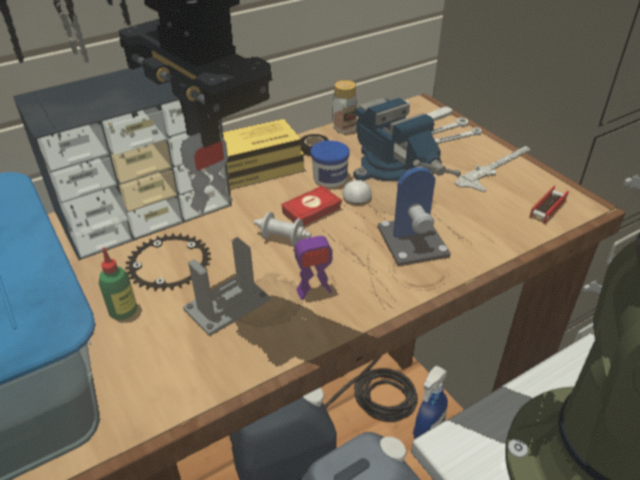

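The clip is out of the rack at about (207,160) and hanging straight. Carrying it to the spot by the vice.

```bash
python3 -m crank '{"dp":[[-0.6,1.5,-0.2],[-1,3,0],[-1.2,4,0],[-1.2,4,0],[-1.2,4,0],[-1.2,4,0],[-1.2,4,0],[-1.2,4,0]],"delta_rot":[[0,0,0],[0,0,0],[0,0,0],[0,0,0],[0,0,0],[0,0,0],[0,0,0],[0,0,0]]}'; python3 go.py .40 -.21 .27 -17.9
```

```text
time: 7.55
position: [0.429, -0.0501, 0.264]
tool_rot: [-3.131, -0.256, 0.004]
ft_force: [0.7, 0.9, -3.2]
grip_width: 0.258
t 7.55 p [ 0.429  -0.0501  0.264 ] yaw 9.36 tilt [-2.5e-03  1.0e-04 -1.0e+00] F [ 0.7  0.9 -3.2] g 2.24 q [-0.53 -0.22  0.5   1.87  0.1   1.46  0.11]
turn first? dp in current frame cm [-5.46 15.31 -0.6 ]  rot(tool) [1.000e-04 2.500e-03 4.757e-01]  dp in target frame cm [ 2.16 16.11 -0.6 ]
```

```bash
python3 -m crank '{"dp":[[-1.4,4,0],[-1.3,4,0],[-1.2,3,0],[-0.8,2,0],[0,0,0],[0,0,0],[0,0,0],[0,0,0]],"delta_rot":[[0,0,0],[0,0,0],[0,0,0],[0,0,0],[0,0,0.119],[0,0,0.119],[0,0,0.119],[0,0,0.119]]}'; python3 go.py .40 -.21 .27 -17.9
```

```text
time: 8.35
position: [0.404, -0.1839, 0.2639]
tool_rot: [-3.102, 0.497, 0.005]
ft_force: [0.1, 0.9, -3.0]
grip_width: 0.259
t 8.35 p [ 0.404  -0.1839  0.2639] yaw -18.21 tilt [-2.9e-03  9.0e-04 -1.0e+00] F [ 0.1  0.9 -3. ] g 2.25 q [-0.36 -0.21  0.63  1.85  0.12  1.46 -0.07]
turn first? dp in current frame cm [ 0.44  2.6  -0.61]  rot(tool) [ 0.0001  0.003  -0.0055]  dp in target frame cm [ 0.42  2.61 -0.61]
```

```bash
python3 -m crank '{"dp":[[0.2,1.3,0.5],[0.2,1.3,1],[0,0,2],[0,0,2],[0,0,2],[0,0,2],[0,0,2],[0,0,1]],"delta_rot":[[0,0.003,-0.005],[0,0,0],[0,0,0],[0,0,0],[0,0,0],[0,0,0],[0,0,0],[0,0,0]]}'; python3 go.py .40 -.21 .09 -17.9
```

```text
time: 9.15
position: [0.3991, -0.2092, 0.1376]
tool_rot: [-3.104, 0.482, 0.003]
ft_force: [1.0, 0.7, -2.2]
grip_width: 0.255
t 9.15 p [ 0.3991 -0.2092  0.1376] yaw -17.64 tilt [-1.9e-03  6.0e-04 -1.0e+00] F [ 1.   0.7 -2.2] g 2.22 q [-0.34 -0.11  0.73  2.03  0.08  1.19  0.05]
turn first? dp in current frame cm [0.12 0.05 4.76]  rot(tool) [-0.      0.002   0.0045]  dp in target frame cm [0.11 0.05 4.76]
```

```bash
python3 -m crank '{"dp":[[0.1,0,1],[0,0,1.2],[0,0,1.2],[0,0,1],[0,0,0.4],[0,0,0],[0,0,0],[0,0,0]],"delta_rot":[[0,0.002,0.004],[0,0,0],[0,0,0],[0,0,0],[0,0,0],[0,0,0],[0,0,0],[0,0,0]]}'; python3 go.py .40 -.21 .08 -17.9;  python3 -c "
from h import *
im=snap('scene','s5.png');cv2.imwrite('pics/s5z.png',cv2.resize(im[60:260,330:600],None,fx=2.9,fy=2.9))"
```

```text
time: 9.95
position: [0.4038, -0.2099, 0.093]
tool_rot: [3.103, -0.486, 0.01]
ft_force: [0.6, 0.0, -2.3]
grip_width: 0.254
t 9.95 p [ 0.4038 -0.2099  0.093 ] yaw -17.81 tilt [ 0.0059 -0.0016 -1.    ] F [ 0.6  0.  -2.3] g 2.21 q [-0.33 -0.04  0.75  2.08  0.03  1.08  0.09]
turn first? dp in current frame cm [-0.37  0.12  1.29]  rot(tool) [-0.0002 -0.0061  0.0015]  dp in target frame cm [-0.36  0.12  1.3 ]
```

View pics/s5z.png

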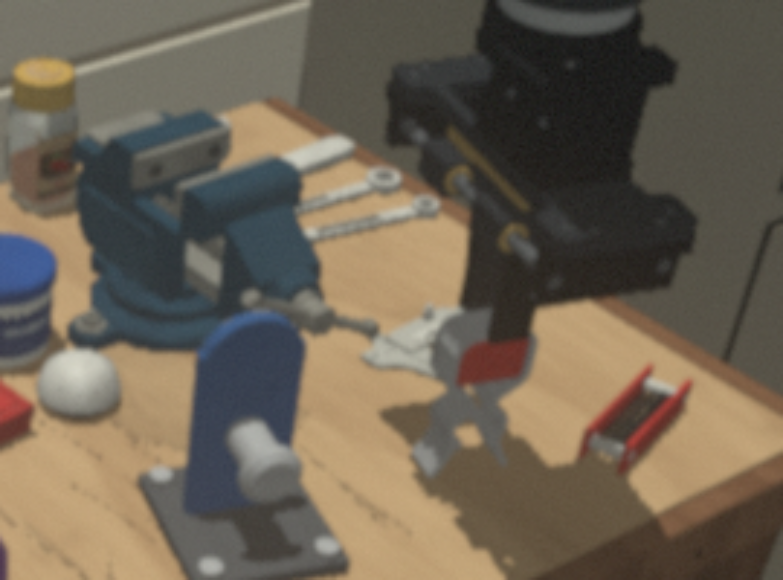

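```bash
python3 -m crank '{"dp":[[0,0,0.4],[0,0,0.3],[0,0,0.2],[0,0,0.2],[0,0,0.1],[0,0,0],[0,0,0],[0,0,0]],"delta_rot":[[0,-0.006,0],[0,0,0],[0,0,0],[0,0,0],[0,0,0],[0,0,0],[0,0,0],[0,0,0]]}'; python3 go.py .4038 -.21 .0785 -17.9
```

```text
time: 10.8
position: [0.4034, -0.2098, 0.0805]
tool_rot: [-3.103, 0.486, 0.001]
ft_force: [0.6, 0.5, -1.7]
grip_width: 0.258
t 10.8 p [ 0.4034 -0.2098  0.0805] yaw -17.82 tilt [-7.e-04  3.e-04 -1.e+00] F [ 0.6  0.5 -1.7] g 2.25 q [-0.33 -0.01  0.76  2.09  0.01  1.06  0.11]
turn first? dp in current frame cm [0.04 0.01 0.2 ]  rot(tool) [-0.0001  0.0008  0.0014]  dp in target frame cm [0.04 0.01 0.2 ]
```

```bash
python3 -m crank '{"dp":[[0,0,0.05],[0,0,0.05],[0,0,0.05],[0,0,0.05],[0,0,0],[0,0,0],[0,0,0],[0,0,0]],"delta_rot":[[0,0,0],[0,0,0],[0,0,0],[0,0,0],[0,0,0],[0,0,0],[0,0,0],[0,0,0]]}'; python3 go.py .4038 -.21 .0785 -17.9
```

```text
time: 11.6
position: [0.4034, -0.2098, 0.0786]
tool_rot: [-3.104, 0.486, 0.001]
ft_force: [0.6, 0.7, -1.1]
grip_width: 0.258
t 11.6 p [ 0.4034 -0.2098  0.0786] yaw -17.82 tilt [-7.e-04  3.e-04 -1.e+00] F [ 0.6  0.7 -1.1] g 2.24 q [-0.33 -0.01  0.76  2.09  0.01  1.05  0.11]
turn first? dp in current frame cm [0.04 0.   0.01]  rot(tool) [-0.0001  0.0007  0.0014]  dp in target frame cm [0.04 0.   0.01]
```

```bash
python3 -m crank '{"dp":[[0,0,0.05],[0,0,0.03],[0,0,0],[0,0,0],[0,0,0],[0,0,0],[0,0,0],[0,0,0]],"delta_rot":[[0,0,0],[0,0,0],[0,0,0],[0,0,0],[0,0,0],[0,0,0],[0,0,0],[0,0,0]]}'; python3 go.py .4038 -.21 .0785 -17.9
```

```text
time: 12.4
position: [0.4039, -0.21, 0.0783]
tool_rot: [-3.103, 0.487, -0.0]
ft_force: [-0.6, 0.1, 5.8]
grip_width: 0.256
t 12.4 p [ 0.4039 -0.21    0.0783] yaw -17.82 tilt [ 1.e-04  2.e-04 -1.e+00] F [-0.6  0.1  5.8] g 2.23 q [-0.33 -0.01  0.76  2.09  0.    1.05  0.12]
turn first? dp in current frame cm [-0.01 -0.   -0.02]  rot(tool) [-0.0002 -0.0001  0.0014]  dp in target frame cm [-0.01 -0.   -0.02]
```

Bench contact at 5.8 N. Letting go.

```bash
python3 -m crank '{"dp":[[0,0,0],[0,0,0],[0,0,0],[0,0,0],[0,0,0],[0,0,0],[0,0,0],[0,0,0]],"delta_rot":[[0,0,0],[0,0,0],[0,0,0],[0,0,0],[0,0,0],[0,0,0],[0,0,0],[0,0,0]]}' 8.7; python3 go.py .4039 -.21 .22 -17.9;  python3 -c "
from h import *
im=snap('scene','s6.png');cv2.imwrite('pics/s6z.png',cv2.resize(im[60:260,330:600],None,fx=2.9,fy=2.9))"
```

```text
time: 13.2
position: [0.4033, -0.2098, 0.0776]
tool_rot: [-3.103, 0.486, 0.001]
ft_force: [0.4, -0.1, -0.2]
grip_width: 0.901
t 13.2 p [ 0.4033 -0.2098  0.0776] yaw -17.82 tilt [-9.e-04  3.e-04 -1.e+00] F [ 0.4 -0.1 -0.2] g 7.84 q [-0.33 -0.01  0.76  2.09  0.    1.05  0.12]
turn first? dp in current frame cm [  0.05   0.   -14.24]  rot(tool) [-0.0001  0.0009  0.0015]  dp in target frame cm [  0.06   0.   -14.24]
```

View pics/s6z.png

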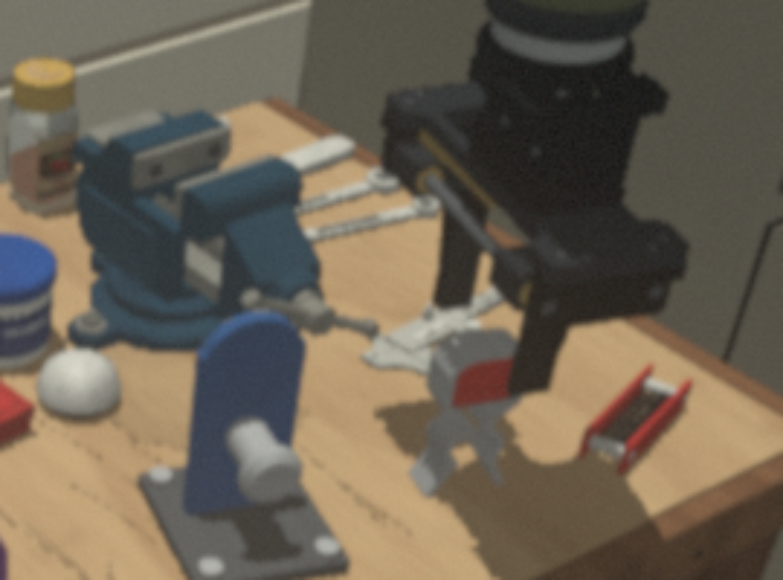

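The clip stands by itself on the bench, in the crop at about (465,410). Rising, then turning 90°.

```bash
python3 -m crank '{"dp":[[0,0,-0.5],[0,0,-1],[0,0,-1.5],[0,0,-2],[0,0,-2],[0,0,-1.5],[0,0,-1],[0,0,0]],"delta_rot":[[0,0,0],[0,0,0],[0,0,0],[0,0,0],[0,0,0],[0,0,0],[0,0,0],[0,0,-0.1]]}' 8.7;
python3 -m crank '{"dp":[[0,0,0],[0,0,0],[0,0,0],[0,0,0],[0,0,0],[0,0,0],[0,0,0],[0,0,0]],"delta_rot":[[0,0,-0.14],[0,0,-0.14],[0,0,-0.14],[0,0,-0.14],[0,0,-0.14],[0,0,-0.14],[0,0,-0.14],[0,0,-0.14]]}'; python3 go.py .4039 -.21 .17 72.1
```

```text
time: 14.05
position: [0.4045, -0.2102, 0.1747]
tool_rot: [-3.124, 0.328, -0.004]
ft_force: [0.2, -0.5, -0.6]
grip_width: 1.001
time: 14.85
position: [0.4033, -0.2099, 0.1729]
tool_rot: [-2.818, -1.387, 0.001]
ft_force: [0.3, -0.7, -1.2]
grip_width: 0.999
t 14.85 p [ 0.4033 -0.2099  0.1729] yaw 52.4 tilt [-9.e-04  5.e-04 -1.e+00] F [ 0.3 -0.7 -1.2] g 8.7 q [-0.47 -0.16  0.83  1.98  0.12  1.27  1.23]
turn first? dp in current frame cm [0.03 0.06 0.29]  rot(tool) [-0.001   0.     -0.3438]  dp in target frame cm [0.01 0.06 0.29]
```

```bash
python3 -m crank '{"dp":[[0,0,0],[0,0,0],[0,0,0],[0,0,0],[0,0,0],[0,0,0],[0,0,0],[0,0,0]],"delta_rot":[[0,0,-0.12],[0,0,-0.12],[0,0,-0.1],[0,0,0],[0,0,0],[0,0,0],[0,0,0],[0,0,0]]}'; python3 go.py .4039 -.21 .0785 72.1
python3 - <<'E'
from h import *
c=ctrl.camera_info('wrist');print(c['xyz'].tolist(),c['orientation'].tolist()); im=snap('wrist','w7.png')
E
```

```text
time: 15.65
position: [0.4034, -0.2099, 0.1727]
tool_rot: [-2.549, -1.835, 0.001]
ft_force: [0.0, 0.1, -0.1]
grip_width: 0.998
t 15.65 p [ 0.4034 -0.2099  0.1727] yaw 71.52 tilt [-1.e-03  3.e-04 -1.e+00] F [ 0.   0.1 -0.1] g 8.68 q [-0.51 -0.16  0.86  1.98  0.13  1.27  1.56]
turn first? dp in current frame cm [0.   0.07 9.42]  rot(tool) [-0.001   0.     -0.0101]  dp in target frame cm [0.   0.06 9.42]
[0.3360647363924779, -0.1887407754271732, 0.35055174022472707] [2.373300256638404, 1.708887710446889, 0.22183298944181193]
```

View pics/w7.png

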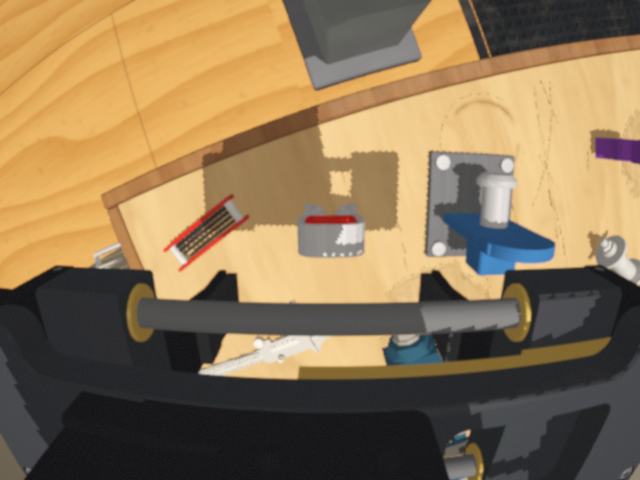

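Clip at (331,235), level and near the jaw centre; the hitch is also in view. I'll zoom and fit both from this settled pose.

Run:
```python
import cv2
im=cv2.imread('pics/w7.png')
cv2.imwrite('pics/w7a.png',cv2.resize(im[190:270,285:385],None,fx=7,fy=7,interpolation=cv2.INTER_CUBIC))
cv2.imwrite('pics/w7b.png',cv2.resize(im[140:280,415:565],None,fx=4,fy=4,interpolation=cv2.INTER_CUBIC))
```

```text
(no output)
```

View pics/w7a.png

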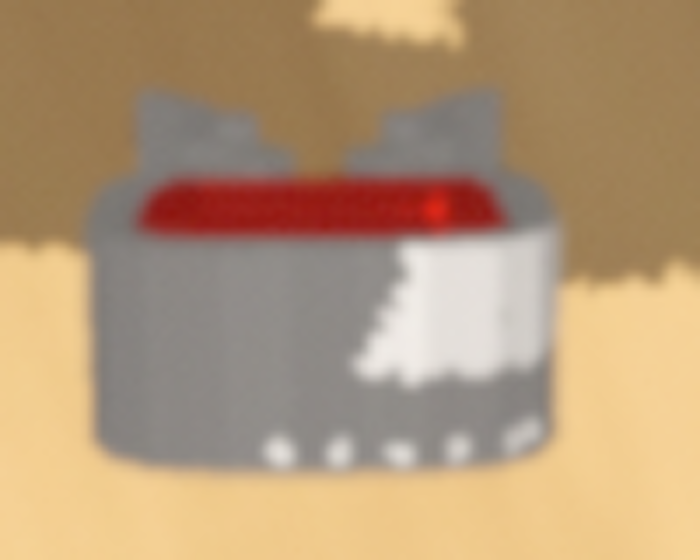

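View pics/w7b.png

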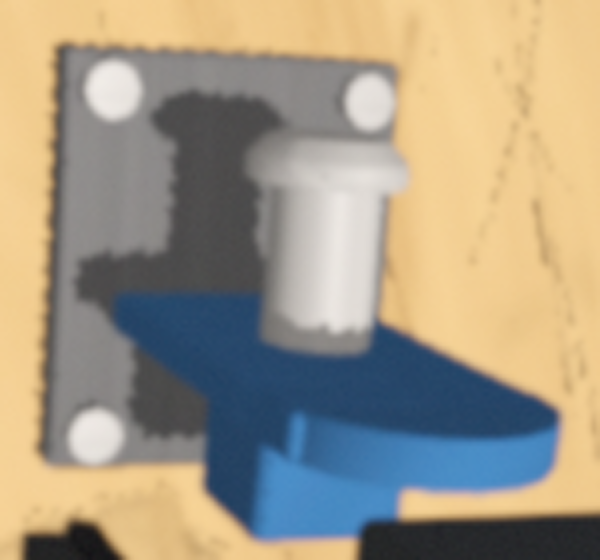

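Run:
```python
from wf import *
c=dict(ctrl.camera_info('wrist'));c['xyz']=np.array([0.3360647363924779, -0.1887407754271732, 0.35055174022472707]);c['orientation']=np.array([2.373300256638404, 1.708887710446889, 0.22183298944181193])
a=np.array([(-42,-45,10,62,48),(-42,45,10,395,65),(62,-45,10,45,462)],float)
a[:,3]=415+(a[:,3]+.5)/4-.5;a[:,4]=140+(a[:,4]+.5)/4-.5
p,r=wfit(c,a,[.427,-.071,-.312]);print('hitch',p,r)
for q in (p,[.427,-.0711,-.312]):
  u=wproj(c,world(q,np.array([[-17,0,74],[17,0,74],[-17,12,62],[-17,-12,62],[17,12,62],[17,-12,62],[-17,18,62],[-17,-18,62],[17,0,137]])/1000)); print(((u-(415,140))*4).round(0).tolist())
b=np.array([(-12,25,86,560,240),(-12,-25,86,92,240),(12,25,86,553,450),(12,-25,86,96,450),(-12,0,98,325,235),(12,0,98,325,468)],float)
b[:,3]=285+b[:,3]/7-.4;b[:,4]=190+b[:,4]/7-.4
p,r=wfit(c,b,[.404,-.21,-.312]);print('clip',p,r)
```

```text
hitch [ 0.42627199 -0.07109886 -0.31168612] [[-0.2, -0.5], [1.2, -0.5], [-0.4, 2.8]]
[[348.0, 189.0], [335.0, 353.0], [372.0, 184.0], [272.0, 180.0], [360.0, 340.0], [261.0, 340.0], [396.0, 185.0], [246.0, 180.0], [487.0, 441.0]]
[[349.0, 193.0], [336.0, 357.0], [373.0, 187.0], [273.0, 184.0], [361.0, 343.0], [262.0, 344.0], [397.0, 188.0], [247.0, 183.0], [488.0, 445.0]]
clip [ 0.40351444 -0.20911268 -0.32322881] [[0.6, -1.5], [-0.9, -1.5], [0.8, -0.1], [-0.8, -0.1], [0.1, 2.9], [0.0, 2.4]]
```

```bash
python3 -m crank '{"dp":[[0,0,0.5],[0,0,1.2],[0,0,1.5],[0,0,1.7],[0,0,1.7],[0,0,1.3],[0,0,0.8],[0,0,0.4]],"delta_rot":[[0,0,-0.01],[0,0,0],[0,0,0],[0,0,0],[0,0,0],[0,0,0],[0,0,0],[0,0,0]]}'; python3 go.py .4034 -.2095 .0785 72.1
```

```text
time: 16.5
position: [0.4026, -0.2096, 0.0805]
tool_rot: [-2.538, -1.848, 0.003]
ft_force: [0.5, 0.1, -0.0]
grip_width: 1.0
t 16.5 p [ 0.4026 -0.2096  0.0805] yaw 72.13 tilt [-2.7e-03  3.0e-04 -1.0e+00] F [ 0.5  0.1 -0. ] g 8.7 q [-0.51 -0.02  0.94  2.09  0.02  1.06  1.68]
turn first? dp in current frame cm [0.04 0.08 0.2 ]  rot(tool) [-0.0026  0.0006  0.0005]  dp in target frame cm [0.04 0.08 0.2 ]
```

```bash
python3 -m crank '{"dp":[[0,0.08,0.1],[0,0,0.1],[0,0,0],[0,0,0],[0,0,0],[0,0,0],[0,0,0],[0,0,0]],"delta_rot":[[-0.0026,0,0],[0,0,0],[0,0,0],[0,0,0],[0,0,0],[0,0,0],[0,0,0],[0,0,0]]}' 0 20; 
python3 -m crank '{"dp":[[0,0,0],[0,0,0],[0,0,0],[0,0,0],[0,0,0],[0,0,0],[0,0,0],[0,0,0]],"delta_rot":[[0,0,0],[0,0,0],[0,0,0],[0,0,0],[0,0,0],[0,0,0],[0,0,0],[0,0,0]]}' 0 50; python3 go.py .4034 -.2095 .0785 72.1
```

```text
time: 17.3
position: [0.4042, -0.2099, 0.0797]
tool_rot: [2.538, 1.849, 0.002]
ft_force: [-0.4, 2.3, 3.0]
grip_width: 0.354
time: 18.1
position: [0.4078, -0.2094, 0.0825]
tool_rot: [2.535, 1.848, 0.011]
ft_force: [0.2, 4.0, 16.5]
grip_width: 0.007
t 18.1 p [ 0.4078 -0.2094  0.0825] yaw 72.18 tilt [ 7.8e-03  8.0e-04 -1.0e+00] F [ 0.2  4.  16.5] g 0.06 q [-0.51 -0.02  0.93  2.09  0.01  1.06  1.68]
turn first? dp in current frame cm [-0.14 -0.42  0.39]  rot(tool) [ 0.0072 -0.0031  0.0015]  dp in target frame cm [-0.14 -0.41  0.4 ]
```

The jaws shut to zero, so the clip is not held properly. Looking before anything moves.

Run:
```python
from h import *
im=snap('scene','s8.png');cv2.imwrite('pics/s8z.png',cv2.resize(im[60:260,330:600],None,fx=2.9,fy=2.9)); snap('wrist','w8.png')
```

```text
(no output)
```

View pics/s8z.png

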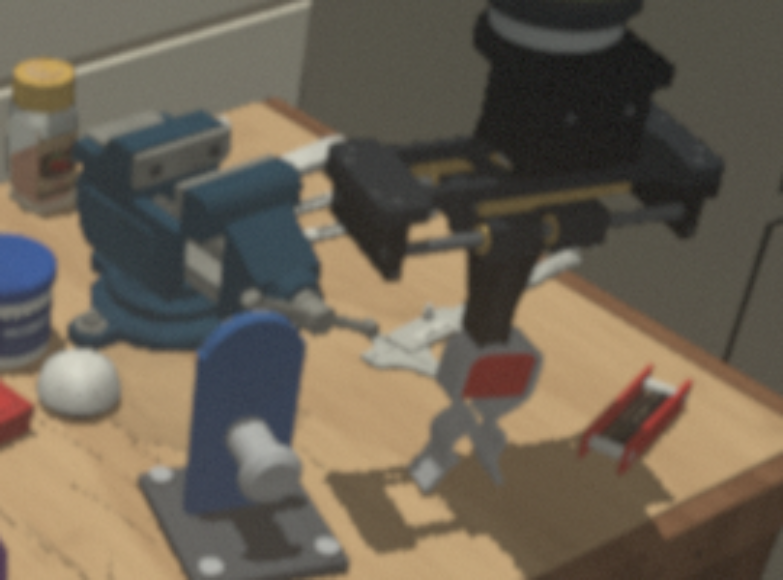

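View pics/w8.png

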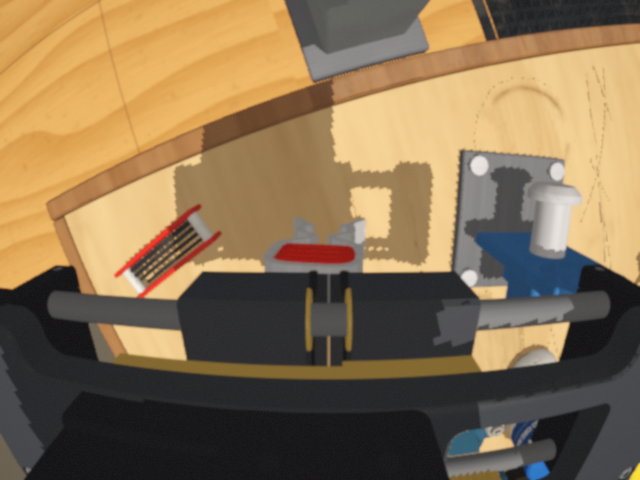

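Run:
```python
from wf import *
im=cv2.imread('pics/s8.png'); cv2.imwrite('pics/s8y.png',cv2.resize(im[150:240,460:540],None,fx=7,fy=6.5,interpolation=cv2.INTER_CUBIC))
im=cv2.imread('pics/w8.png'); cv2.imwrite('pics/w8y.png',cv2.resize(im[200:300,250:390],None,fx=5.5,fy=5.5,interpolation=cv2.INTER_CUBIC))
c=ctrl.camera_info('wrist')
L=np.array([[-13,18,86],[-13,-18,86],[-12,0,98],[12,0,98],[-12,25,80],[-12,-25,80],[0,25,0],[0,-25,0]])/1000
print('w',wproj(c,world([.4035,-.209,-.312],L)).round(0).tolist()); print('s',proj('scene',world([.4035,-.209,-.312],L)).round(0).tolist())
```

```text
w [[366.0, 252.0], [292.0, 252.0], [329.0, 262.0], [329.0, 309.0], [378.0, 250.0], [280.0, 250.0], [363.0, 233.0], [294.0, 233.0]]
s [[489.0, 191.0], [510.0, 187.0], [501.0, 183.0], [494.0, 174.0], [484.0, 194.0], [513.0, 189.0], [473.0, 228.0], [500.0, 224.0]]
```

View pics/s8y.png

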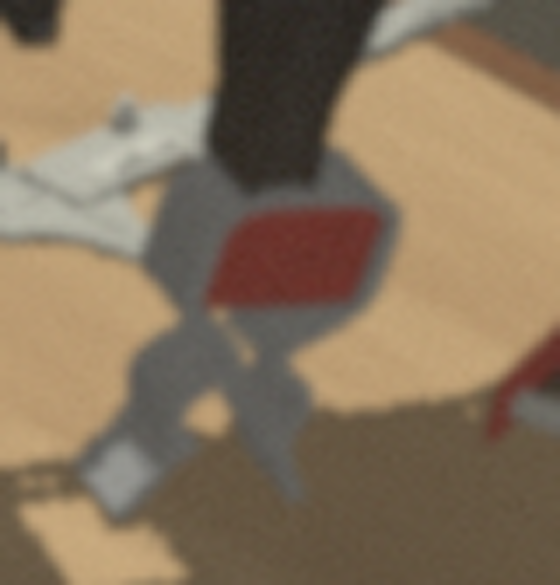

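View pics/w8y.png

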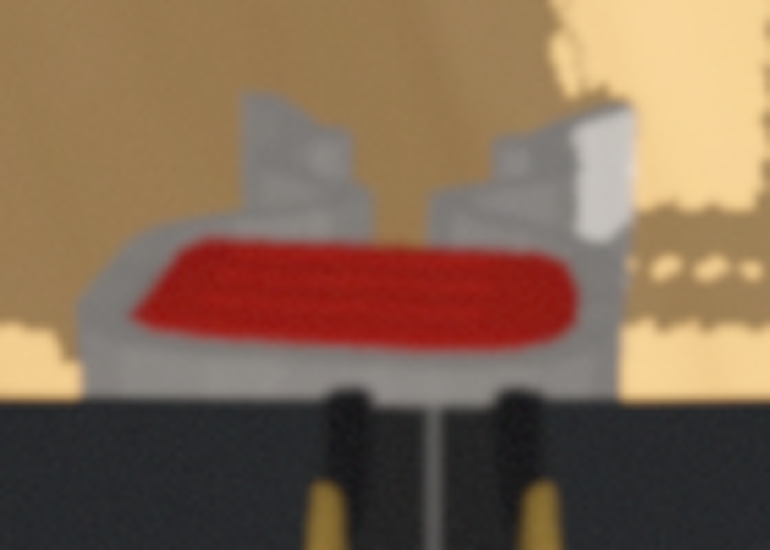

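Run:
```python
from wf import *
p=np.array(ctrl.get_state()['position']);c=ctrl.camera_info('wrist')
for dz in(-.019,0,.019,.03): print(dz,proj('scene',p+[0,0,dz]).round(1),wproj(c,p+[0,0,dz]).round(0))
```

```text
-0.019 [[491.4 194.6]] [[330. 269.]]
0 [[493.5 185. ]] [[331. 282.]]
0.019 [[495.7 175.3]] [[331. 297.]]
0.03 [[496.9 169.5]] [[331. 307.]]
```

Run:
```python
from wf import *
im=cv2.imread('pics/s6.png'); cv2.imwrite('pics/s6y.png',cv2.resize(im[120:240,455:545],None,fx=6.5,fy=5,interpolation=cv2.INTER_CUBIC))
p=np.array([.4033,-.2098,.0776]); a=np.radians(-17.82)
X=np.array([np.cos(a),np.sin(a),0]);Y=np.array([np.sin(a),-np.cos(a),0])
o=np.array([455,120])
for s in(-1,1):
  for w in(-.0095,.0095):
    for dz in(-.019,.03):
      print(s,w,dz,[((proj('scene',p+s*d*X+w*Y+[0,0,dz])[0]-o)*[6.5,5]).round(0).tolist() for d in(.0392,.054)])
L=np.array([[-13,18,86],[-13,-18,86],[-12,0,98],[12,0,98],[-12,25,80],[-12,-25,80],[0,25,0],[0,-25,0]])/1000
print(((proj('scene',world([.4035,-.209,-.312],L))-o)*[6.5,5]).round(0).tolist())
```

```text
-1 -0.0095 -0.019 [[285.0, 465.0], [314.0, 493.0]]
-1 -0.0095 0.03 [[324.0, 339.0], [354.0, 366.0]]
-1 0.0095 -0.019 [[356.0, 456.0], [385.0, 484.0]]
-1 0.0095 0.03 [[397.0, 330.0], [427.0, 357.0]]
1 -0.0095 -0.019 [[144.0, 330.0], [119.0, 306.0]]
1 -0.0095 0.03 [[176.0, 206.0], [150.0, 183.0]]
1 0.0095 -0.019 [[211.0, 321.0], [186.0, 298.0]]
1 0.0095 0.03 [[245.0, 198.0], [218.0, 175.0]]
[[221.0, 354.0], [355.0, 337.0], [296.0, 313.0], [251.0, 272.0], [189.0, 371.0], [374.0, 347.0], [117.0, 542.0], [291.0, 519.0]]
```

View pics/s6y.png

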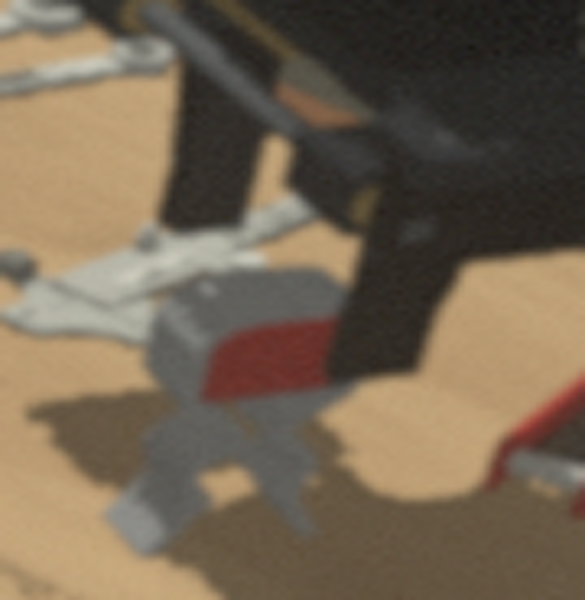

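```bash
python3 - <<'E'
from h import *
print(ctrl.nose_length,[a for a in dir(ctrl) if not a.startswith('_')])
E
python3 go.py
```

```text
0.019 ['MotionError', 'camera_info', 'close_job', 'get_image', 'get_state', 'nose_length']
t 18.2 p [ 0.4078 -0.2094  0.0825] yaw 72.18 tilt [ 7.8e-03  8.0e-04 -1.0e+00] F [ 0.9  4.9 16.6] g 0.03 q [-0.51 -0.02  0.93  2.09  0.01  1.06  1.68]
```

Run:
```python
from wf import *
p=np.array([.4033,-.2098,.0776]); a=np.radians(-17.82)
X=np.array([np.cos(a),np.sin(a),0]);Y=np.array([np.sin(a),-np.cos(a),0])
for dz in (.051,.085,.097):
  print(dz,[((proj('scene',p-.095*X+w*Y+[0,0,dz])[0]-(330,60))*2.9).round(0).tolist() for w in(-.0375,.0375)])
```

```text
0.051 [[517.0, 407.0], [652.0, 384.0]]
0.085 [[531.0, 350.0], [669.0, 328.0]]
0.097 [[536.0, 329.0], [675.0, 307.0]]
```

The images explain it. The real fingertips sit about 34 mm higher than the reported TCP implies, both in this view and in the earlier ones where the red grip was never covered by a finger. So the fingers closed across the top of the arch and rolled the clip slightly. I'll rise gently and check it settles back on its feet.

```bash
python3 -m crank '{"dp":[[0,0,-0.1],[0,0,-0.2],[0,0,-0.2],[0,0,-0.2],[0,0,-0.3],[0,0,-0.5],[0,0,-0.8],[0,0,-1]],"delta_rot":[[0,0,0],[0,0,0],[0,0,0],[0,0,0],[0,0,0],[0,0,0],[0,0,0],[0,0,0]]}' 0 20
python3 - <<'E'
from h import *
im=snap('scene','s9.png');cv2.imwrite('pics/s9z.png',cv2.resize(im[100:250,430:560],None,fx=4,fy=4,interpolation=cv2.INTER_CUBIC));
E
python3 go.py .4034 -.2095 .09 72.1
```

```text
time: 19.0
position: [0.4038, -0.21, 0.1132]
tool_rot: [2.539, 1.849, 0.001]
ft_force: [0.2, -0.5, -0.2]
grip_width: 0.004
t 19.05 p [ 0.4051 -0.2105  0.1149] yaw 72.12 tilt [ 4.1e-03 -8.0e-04 -1.0e+00] F [ 0.4 -0.3  1.2] g 0.04 q [-0.51 -0.09  0.91  2.06  0.07  1.13  1.63]
turn first? dp in current frame cm [ 0.04 -0.2   2.49]  rot(tool) [ 0.0042 -0.0005  0.0003]  dp in target frame cm [ 0.05 -0.19  2.49]
```

View pics/s9z.png

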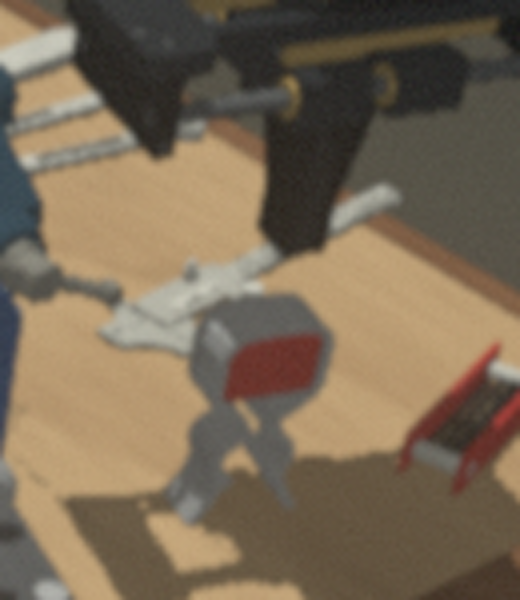

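Run:
```python
from wf import *
s=ctrl.get_state();p=np.array(s['position']);print(p)
a=np.radians(72.1);X=np.array([np.cos(a),np.sin(a),0]);Y=np.array([np.sin(a),-np.cos(a),0])
for dz in(-.019,0,.01,.015,.02,.025): print(dz,[((proj('scene',p+i*X+j*Y+[0,0,dz])[0]-(430,100))*4).round(0).tolist() for i,j in((-.015,-.0095),(.015,-.0095),(-.015,.0095),(.015,.0095))])
c=ctrl.camera_info('wrist');print(c['xyz'].tolist(),c['orientation'].tolist());im=snap('wrist','w10.png');snap('top','t10.png')
cv2.imwrite('pics/w10z.png',cv2.resize(im[190:300,265:395],None,fx=6,fy=5.4,interpolation=cv2.INTER_CUBIC))
```

```text
[ 0.40510386 -0.21052574  0.11491687]
-0.019 [[312.0, 322.0], [243.0, 333.0], [290.0, 297.0], [222.0, 307.0]]
0 [[322.0, 283.0], [252.0, 293.0], [299.0, 257.0], [230.0, 268.0]]
0.01 [[327.0, 261.0], [257.0, 272.0], [304.0, 236.0], [235.0, 246.0]]
0.015 [[329.0, 250.0], [259.0, 261.0], [306.0, 225.0], [237.0, 236.0]]
0.02 [[332.0, 239.0], [261.0, 250.0], [309.0, 214.0], [239.0, 225.0]]
0.025 [[334.0, 228.0], [264.0, 239.0], [311.0, 203.0], [241.0, 214.0]]
[0.33667831131043013, -0.1899160701681252, 0.29246516319435434] [2.361531287296851, 1.718987734289599, 0.22835127000239927]
```

View pics/w10z.png

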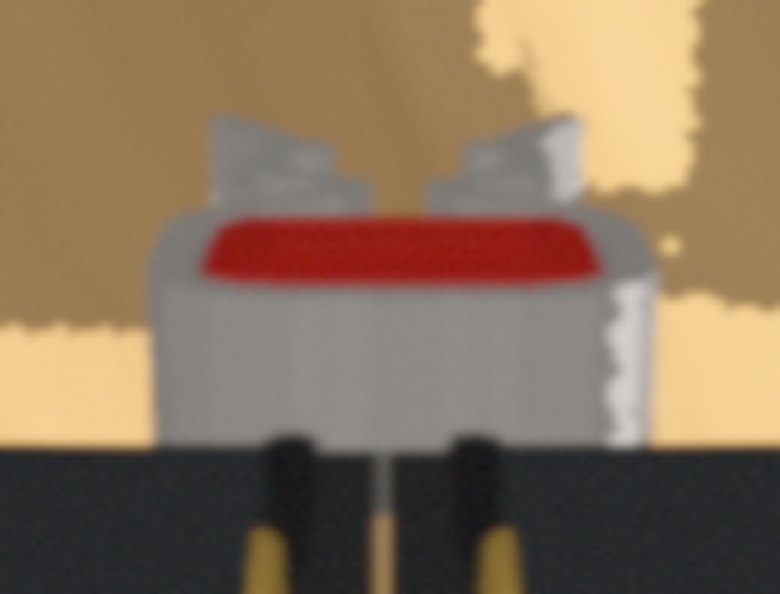

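View pics/t10.png

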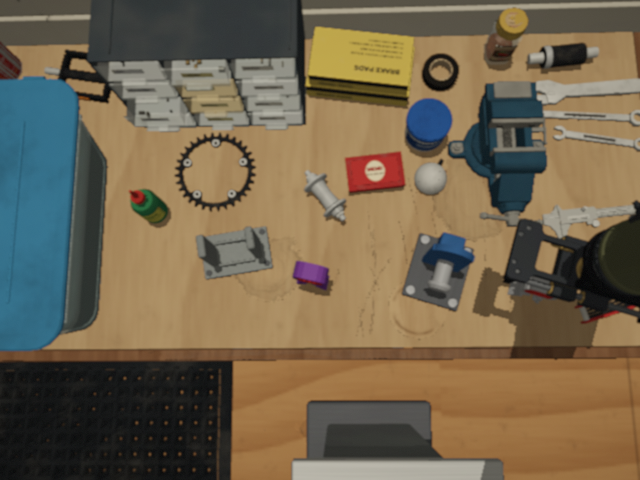

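Run:
```python
from wf import *
im=cv2.imread('pics/s5.png'); cv2.imwrite('pics/s5y.png',cv2.resize(im[140:240,460:540],None,fx=7,fy=6,interpolation=cv2.INTER_CUBIC))
o=np.array([460,140]);k=[7,6]
p=np.array([.4038,-.2099,.093]); a=np.radians(-17.81)
X=np.array([np.cos(a),np.sin(a),0]);Y=np.array([np.sin(a),-np.cos(a),0])
for off in(.025,.03,.035,.04): print(off,[((proj('scene',p-d*X+w*Y+[0,0,-.019+off])[0]-o)*k).round(0).tolist() for d in(.013,.028) for w in(-.0095,.0095)])
L=np.array([[-13,18,86],[-13,-18,86],[-13,18,71],[-13,-18,71],[-12,0,98],[-12,25,80],[-12,-25,80]])/1000+[0,0,.0145]
print(((proj('scene',world([.4038,-.2099,-.312],L))-o)*k).round(0).tolist())
```

```text
0.025 [[250.0, 258.0], [327.0, 247.0], [281.0, 289.0], [359.0, 279.0]]
0.03 [[254.0, 242.0], [331.0, 232.0], [285.0, 273.0], [363.0, 263.0]]
0.035 [[258.0, 226.0], [335.0, 216.0], [290.0, 258.0], [367.0, 247.0]]
0.04 [[262.0, 210.0], [340.0, 200.0], [294.0, 242.0], [372.0, 231.0]]
[[217.0, 258.0], [362.0, 238.0], [205.0, 304.0], [349.0, 284.0], [298.0, 208.0], [182.0, 278.0], [383.0, 251.0]]
```

View pics/s5y.png

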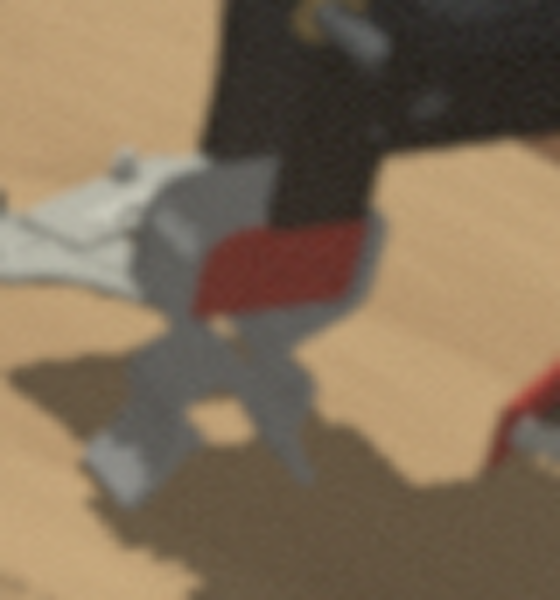

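```bash
python3 - <<'E'
from wf import *
c=dict(ctrl.camera_info('wrist'));c['xyz']=np.array([0.33667831131043013, -0.1899160701681252, 0.29246516319435434]);c['orientation']=np.array([2.361531287296851, 1.718987734289599, 0.22835127000239927])
b=np.array([(-12,25,84,658,275),(-12,-25,84,150,275),(12,25,84,648,450),(12,-25,84,158,450),(-12,0,98,400,287)],float)
b[:,3]=265+b[:,3]/6-.4;b[:,4]=190+b[:,4]/5.4-.4
b=b[[0,1,4]]
p,r=wfit(c,b,[.404,-.21,-.312]);print('clip',p,r)
b=np.array([(-21-12*0,0,0,0,0)])
# feet outer edges
for y in(25,-25): print(wproj(c,world(p,np.array([[-12,y,0],[12,y,0]])/1000)).round(0).tolist())
print('feet obs',265+212/6,190+118/5.4,265+582/6)
E
python3 go.py .4034 -.2095 .09 72.1
```

```text
clip [ 0.4036327  -0.20931378 -0.31223074] [[0.1, -0.6], [-0.8, -0.6], [0.6, 4.0]]
[[362.0, 212.0], [361.0, 241.0]]
[[299.0, 212.0], [300.0, 241.0]]
feet obs 300.3333333333333 211.85185185185185 362.0
t 19.15 p [ 0.4048 -0.2102  0.1136] yaw 72.15 tilt [ 3.8e-03 -3.0e-04 -1.0e+00] F [0.5 0.5 1. ] g 0.05 q [-0.51 -0.08  0.91  2.06  0.07  1.13  1.63]
turn first? dp in current frame cm [ 0.02 -0.17  2.36]  rot(tool) [ 0.0037 -0.0008  0.0008]  dp in target frame cm [ 0.02 -0.16  2.36]
```

Clip is back upright at (0.4036, -0.2093) with yaw -17.9°. Opening above it and squaring up.

```bash
python3 -m crank '{"dp":[[0,0,0],[0,0,0],[0,0,0],[0,0,0],[0,0,0],[0,0,0],[0,0,0],[0,0,0]],"delta_rot":[[0,0,0],[0,0,0],[0,0,0],[0,0,0],[0,0,0],[0,0,0],[0,0,0],[0,0,0]]}' 8.7; python3 go.py .4036 -.2093 .06 72.1
```

```text
time: 19.95
position: [0.404, -0.21, 0.1127]
tool_rot: [2.538, 1.849, 0.002]
ft_force: [0.0, 0.6, -0.5]
grip_width: 0.644
t 19.95 p [ 0.404  -0.21    0.1127] yaw 72.13 tilt [ 1.6e-03 -4.0e-04 -1.0e+00] F [ 0.   0.6 -0.5] g 5.61 q [-0.51 -0.08  0.91  2.06  0.07  1.13  1.63]
turn first? dp in current frame cm [ 0.06 -0.07  5.27]  rot(tool) [ 0.0017 -0.0001  0.0006]  dp in target frame cm [ 0.06 -0.06  5.27]
```

```bash
python3 -m crank '{"dp":[[0.06,-0.06,0],[0,0,0],[0,0,0],[0,0,0],[0,0,0.5],[0,0,1],[0,0,1],[0,0,0.5]],"delta_rot":[[0.0017,0,0],[0,0,0],[0,0,0],[0,0,0],[0,0,0],[0,0,0],[0,0,0],[0,0,0]]}' 8.7; python3 go.py .4036 -.2093 .06 72.1
```

```text
time: 20.75
position: [0.4027, -0.209, 0.0811]
tool_rot: [-2.538, -1.849, 0.003]
ft_force: [0.5, 0.0, -0.8]
grip_width: 0.997
t 20.75 p [ 0.4027 -0.209   0.0811] yaw 72.13 tilt [-2.3e-03  2.0e-04 -1.0e+00] F [ 0.5  0.  -0.8] g 8.67 q [-0.51 -0.02  0.94  2.1   0.02  1.06  1.67]
turn first? dp in current frame cm [-0.    0.11  2.11]  rot(tool) [-0.0022  0.0005  0.0005]  dp in target frame cm [-0.    0.1   2.11]
```

```bash
python3 -m crank '{"dp":[[0,0.1,0.2],[0,0,0.5],[0,0,0.5],[0,0,0.5],[0,0,0.3],[0,0,0],[0,0,0],[0,0,0]],"delta_rot":[[-0.002,0,0],[0,0,0],[0,0,0],[0,0,0],[0,0,0],[0,0,0],[0,0,0],[0,0,0]]}' 8.7; python3 go.py .4036 -.2093 .0455 72.1
python3 - <<'E'
from h import *
im=snap('scene','s11.png');cv2.imwrite('pics/s11z.png',cv2.resize(im[80:250,430:570],None,fx=4,fy=3.5,interpolation=cv2.INTER_CUBIC));
E
```

```text
time: 21.55
position: [0.4048, -0.2096, 0.0628]
tool_rot: [2.538, 1.849, 0.002]
ft_force: [0.9, -0.4, -0.6]
grip_width: 0.997
t 21.55 p [ 0.4048 -0.2096  0.0628] yaw 72.13 tilt [ 2.3e-03 -5.0e-04 -1.0e+00] F [ 0.9 -0.4 -0.6] g 8.67 q [-0.5   0.02  0.95  2.11 -0.02  1.02  1.71]
turn first? dp in current frame cm [-0.01 -0.13  1.73]  rot(tool) [ 0.0024 -0.0002  0.0006]  dp in target frame cm [-0.01 -0.13  1.73]
```

View pics/s11z.png

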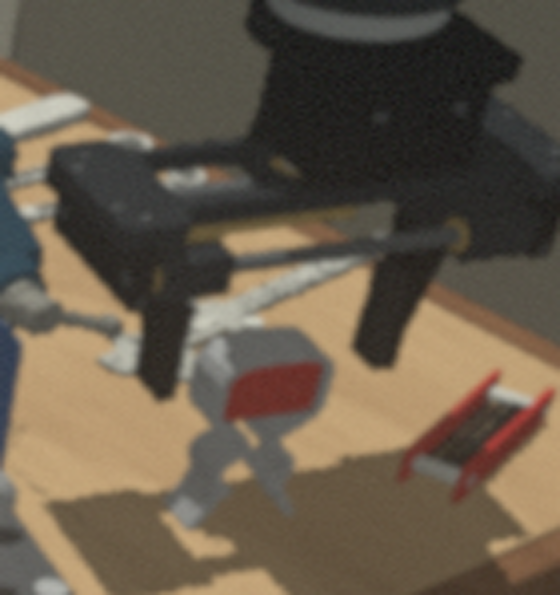

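Run:
```python
from wf import *
im=cv2.imread('pics/s11.png'); cv2.imwrite('pics/s11y.png',cv2.resize(im[150:200,455:535],None,fx=10,fy=10,interpolation=cv2.INTER_CUBIC))
o=np.array([455,150]);k=10
p=np.array([.4048,-.2096,.0628]); a=np.radians(72.13)
X=np.array([np.cos(a),np.sin(a),0]);Y=np.array([np.sin(a),-np.cos(a),0])
for off in(.03,.035,.04):
  for s in (1,-1): print(off,s,[((proj('scene',p+s*d*X+w*Y+[0,0,-.019+off])[0]-o)*k).round(0).tolist() for d in(.0435,.0585) for w in(-.0095,.0095)])
```

```text
0.03 1 [[169.0, 476.0], [118.0, 410.0], [82.0, 490.0], [33.0, 423.0]]
0.03 -1 [[661.0, 396.0], [604.0, 332.0], [744.0, 382.0], [686.0, 318.0]]
0.035 1 [[173.0, 450.0], [123.0, 384.0], [87.0, 464.0], [37.0, 398.0]]
0.035 -1 [[667.0, 370.0], [610.0, 307.0], [751.0, 357.0], [693.0, 293.0]]
0.04 1 [[178.0, 425.0], [127.0, 359.0], [91.0, 439.0], [41.0, 373.0]]
0.04 -1 [[674.0, 345.0], [616.0, 281.0], [758.0, 332.0], [699.0, 268.0]]
```

View pics/s11y.png

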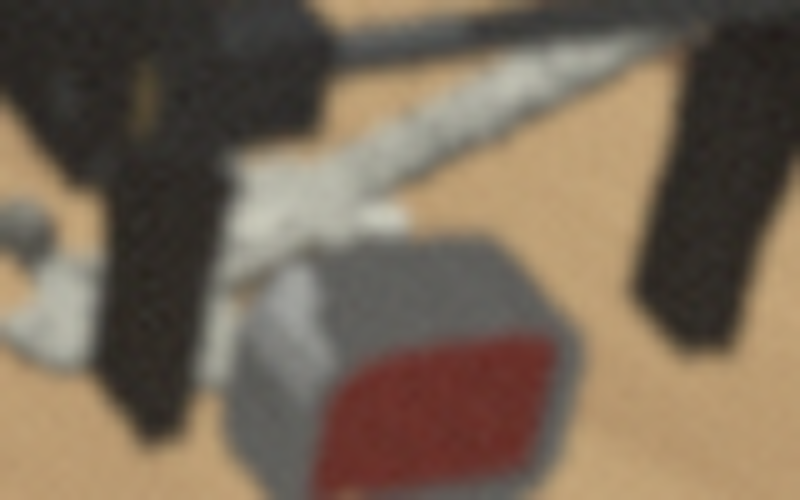

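The tips flank the bow about 20 mm above the reported TCP, which is an offset of roughly 37 mm. Lowering to a reported z of 0.042.

```bash
python3 -m crank '{"dp":[[0,-0.1,0.2],[0,0,0.5],[0,0,0.5],[0,0,0.5],[0,0,0.3],[0,0,0.1],[0,0,0],[0,0,0]],"delta_rot":[[0.002,0,0],[0,0,0],[0,0,0],[0,0,0],[0,0,0],[0,0,0],[0,0,0],[0,0,0]]}' 8.7; python3 go.py .4036 -.2093 .042 72.1
```

```text
time: 22.4
position: [0.4038, -0.2093, 0.0417]
tool_rot: [2.539, 1.85, 0.0]
ft_force: [-0.2, 0.5, -0.3]
grip_width: 1.0
t 22.4 p [ 0.4038 -0.2093  0.0417] yaw 72.14 tilt [ 1.e-04 -0.e+00 -1.e+00] F [-0.2  0.5 -0.3] g 8.7 q [-0.49  0.07  0.95  2.13 -0.07  0.97  1.75]
turn first? dp in current frame cm [-0.   -0.02 -0.03]  rot(tool) [ 0.0001 -0.      0.0006]  dp in target frame cm [-0.   -0.02 -0.03]
```

```bash
python3 -m crank '{"dp":[[0,0,0],[0,0,0],[0,0,0],[0,0,0],[0,0,0],[0,0,0],[0,0,0],[0,0,0]],"delta_rot":[[0,0,0],[0,0,0],[0,0,0],[0,0,0],[0,0,0],[0,0,0],[0,0,0],[0,0,0]]}' 0 15; python3 go.py
python3 - <<'E'
from h import *
im=snap('scene','s12.png');cv2.imwrite('pics/s12z.png',cv2.resize(im[80:250,430:570],None,fx=4,fy=3.5,interpolation=cv2.INTER_CUBIC));
E
```

```text
time: 23.2
position: [0.4038, -0.209, 0.0417]
tool_rot: [-2.539, -1.85, -0.001]
ft_force: [0.7, 1.1, 0.5]
grip_width: 0.574
t 23.2 p [ 0.4038 -0.209   0.0417] yaw 72.15 tilt [ 2.e-04  4.e-04 -1.e+00] F [0.7 1.1 0.5] g 4.99 q [-0.49  0.07  0.95  2.13 -0.07  0.97  1.75]
```

View pics/s12z.png

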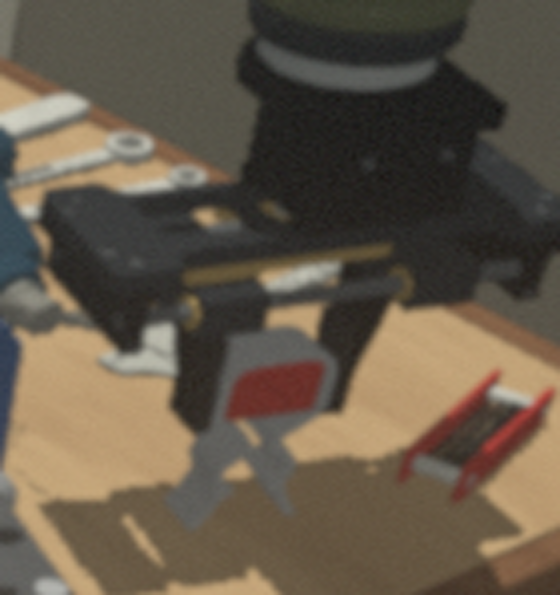

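Gripped at 49.9 mm, exactly the edge width. Raising the grip force and lifting.

```bash
python3 -m crank '{"dp":[[0,0,0],[0,0,0],[0,0,-0.5],[0,0,-1.5],[0,0,-2.5],[0,0,-3],[0,0,-3],[0,0,-2.5]],"delta_rot":[[0,0,0],[0,0,0],[0,0,0],[0,0,0],[0,0,0],[0,0,0],[0,0,0],[0,0,0]]}' 0 55; python3 go.py .4268 -.0711 .195 72.1
```

```text
time: 24.05
position: [0.4033, -0.2099, 0.1731]
tool_rot: [2.54, 1.848, 0.001]
ft_force: [-0.4, 0.1, -2.3]
grip_width: 0.568
t 24.05 p [ 0.4033 -0.2099  0.1731] yaw 72.09 tilt [ 7.e-04 -3.e-04 -1.e+00] F [-0.4  0.1 -2.3] g 4.94 q [-0.53 -0.17  0.88  1.98  0.14  1.27  1.56]
turn first? dp in current frame cm [13.93 -2.04 -2.19]  rot(tool) [ 0.0007  0.     -0.0002]  dp in target frame cm [13.93 -2.04 -2.19]
```

```bash
python3 -m crank '{"dp":[[0,0,-1],[0.5,0,-1],[1.5,-0.3,-0.2],[2.5,-0.4,0],[3,-0.4,0],[3,-0.4,0],[2,-0.4,0],[1,0,0]],"delta_rot":[[0,0,0],[0,0,0],[0,0,0],[0,0,0],[0,0,0],[0,0,0],[0,0,0],[0,0,0]]}'; 
python3 -m crank '{"dp":[[0.3,-0.1,0],[0,0,0],[0,0,0],[0,0,0],[0,0,0],[0,0,0],[0,0,0],[0,0,0]],"delta_rot":[[0,0,0],[0,0,0],[0,0,0],[0,0,0],[0,0,0],[0,0,0],[0,0,0],[0,0,0]]}'; python3 go.py .4268 -.0711 .18 72.1
python3 - <<'E'
from h import *
c=ctrl.camera_info('wrist');print(c['xyz'].tolist(),c['orientation'].tolist());im=snap('wrist','w13.png')
im=snap('scene','s13.png');cv2.imwrite('pics/s13z.png',cv2.resize(im[60:270,320:520],None,fx=3,fy=2.8,interpolation=cv2.INTER_CUBIC));
E
```

```text
time: 24.85
position: [0.4262, -0.0727, 0.1923]
tool_rot: [-2.535, -1.853, 0.004]
ft_force: [0.2, 0.3, -3.0]
grip_width: 0.572
time: 25.65
position: [0.427, -0.0718, 0.1937]
tool_rot: [-2.539, -1.849, -0.0]
ft_force: [0.3, -1.0, -2.0]
grip_width: 0.57
t 25.65 p [ 0.427  -0.0718  0.1937] yaw 72.13 tilt [ 0.e+00  1.e-04 -1.e+00] F [ 0.3 -1.  -2. ] g 4.96 q [-0.61 -0.21  0.64  1.99  0.13  1.32  1.24]
turn first? dp in current frame cm [ 0.07 -0.04  1.37]  rot(tool) [-0.     -0.0001  0.0005]  dp in target frame cm [ 0.07 -0.04  1.37]
[0.35927400329398756, -0.051407730302901584, 0.3715145910558013] [2.364105711802542, 1.7213450520931581, 0.22450333922787416]
```

View pics/s13z.png

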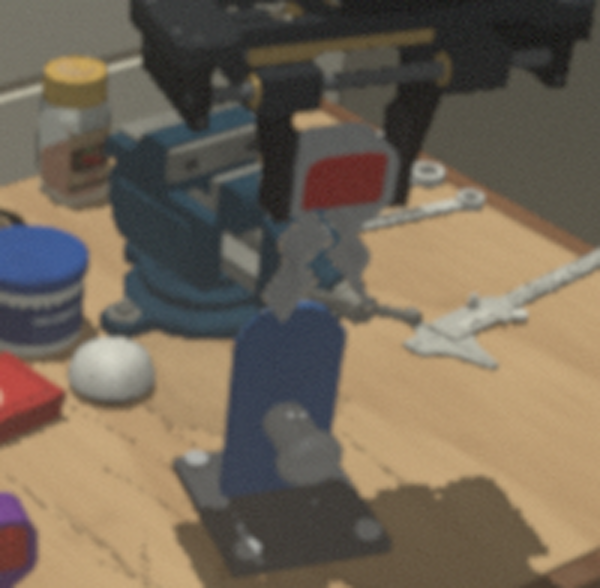

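View pics/w13.png

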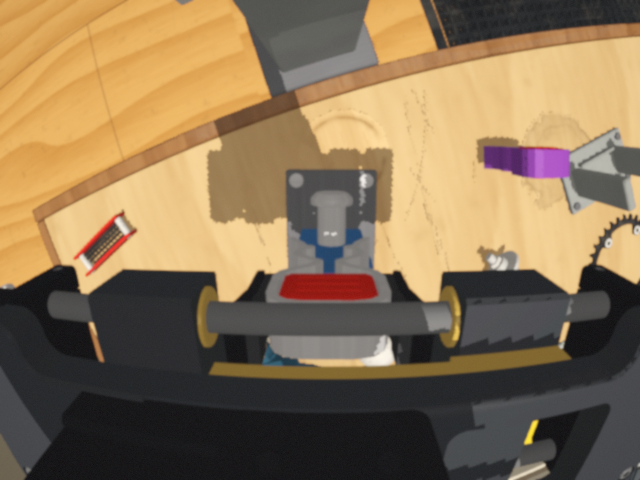

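Run:
```python
from wf import *
im=cv2.imread('pics/w13.png');cv2.imwrite('pics/w13z.png',cv2.resize(im[160:310,255:405],None,fx=5,fy=4,interpolation=cv2.INTER_CUBIC))
c=dict(ctrl.camera_info('wrist'));c['xyz']=np.array([0.35927400329398756, -0.051407730302901584, 0.3715145910558013]);c['orientation']=np.array([2.364105711802542, 1.7213450520931581, 0.22450333922787416])
f=lambda u:((u-(255,160))*[5,4]).round(0).tolist()
H=[.4268,-.0711,-.312]
print('base',f(wproj(c,world(H,np.array([[-42,45,10],[-42,-45,10],[62,45,10]])/1000))))
print('pin col-17 ±12, col17, collar',f(wproj(c,world(H,np.array([[-17,12,62],[-17,-12,62],[17,12,62],[17,-12,62],[-17,18,62],[-17,-18,62],[-17,0,80],[-27,0,80]])/1000))))
Cc=[.427,-.0718,-.312]; z0=152-0
print('clip',f(wproj(c,world(Cc,(np.array([[-13,22,91],[-13,-22,91],[-12,25,80],[-12,-25,80],[-12,25,0],[-12,-25,0],[12,25,0],[12,-25,0]])+[0,0,z0])/1000))))
```

```text
base [[606.0, 42.0], [145.0, 42.0], [592.0, 446.0]]
pin col-17 ±12, col17, collar [[449.0, 178.0], [306.0, 178.0], [447.0, 333.0], [308.0, 334.0], [484.0, 179.0], [271.0, 178.0], [378.0, 194.0], [378.0, 144.0]]
clip [[673.0, 550.0], [95.0, 551.0], [687.0, 515.0], [77.0, 515.0], [581.0, 313.0], [173.0, 313.0], [574.0, 460.0], [179.0, 460.0]]
```

View pics/w13z.png

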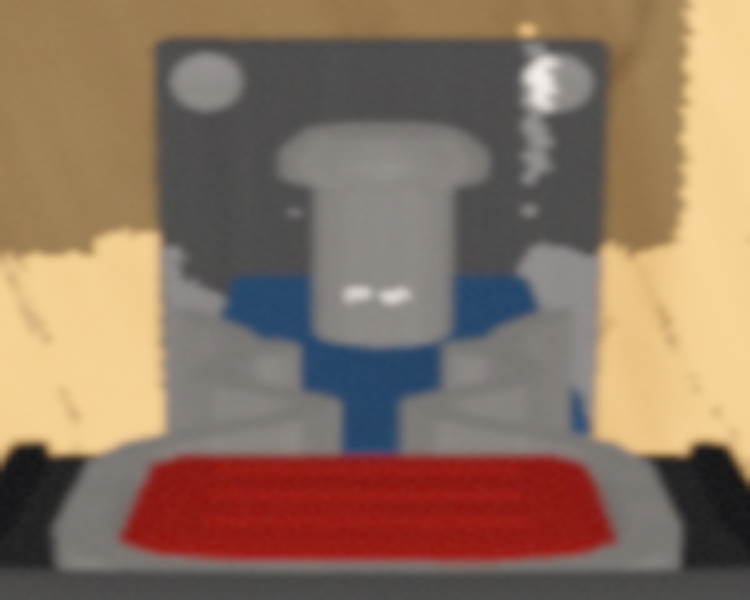

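In the wrist view the clip (legs centred at column 368 in the crop) is about 3 mm left of the pin (383). The pin-axis position agrees. Correcting and descending to just above the shank.

```bash
python3 -m crank '{"dp":[[0.28,-0.04,0],[0,0,0.5],[0,0,1],[0,0,1.5],[0,0,1.5],[0,0,1],[0,0,0.5],[0,0,0.2]],"delta_rot":[[0,0,0],[0,0,0],[0,0,0],[0,0,0],[0,0,0],[0,0,0],[0,0,0],[0,0,0]]}'; python3 go.py .4277 -.0684 .122 72.1
```

```text
time: 26.55
position: [0.4271, -0.069, 0.131]
tool_rot: [-2.539, -1.849, 0.001]
ft_force: [0.1, -0.1, -1.5]
grip_width: 0.566
t 26.55 p [ 0.4271 -0.069   0.131 ] yaw 72.14 tilt [-1.e-03 -2.e-04 -1.e+00] F [ 0.1 -0.1 -1.5] g 4.93 q [-0.61 -0.15  0.67  2.08  0.1   1.18  1.27]
turn first? dp in current frame cm [0.08 0.04 0.9 ]  rot(tool) [-0.0009  0.0005  0.0007]  dp in target frame cm [0.08 0.04 0.9 ]
```

```bash
python3 -m crank '{"dp":[[0.04,0.03,0.2],[0,0,0.3],[0,0,0.2],[0,0,0],[0,0,0],[0,0,0],[0,0,0],[0,0,0]],"delta_rot":[[-0.001,0,0],[0,0,0],[0,0,0],[0,0,0],[0,0,0],[0,0,0],[0,0,0],[0,0,0]]}'; python3 go.py .4275 -.0687 .072 72.1
python3 - <<'E'
from wf import *
c=ctrl.camera_info('wrist');im=snap('wrist','w14.png');cv2.imwrite('pics/w14z.png',cv2.resize(im[130:300,255:405],None,fx=5,fy=3.5,interpolation=cv2.INTER_CUBIC))
f=lambda u:((u-(255,130))*[5,3.5]).round(0).tolist()
H=[.4268,-.0711,-.312]
print(f(wproj(c,world(H,np.array([[-17,18,62],[-17,-18,62],[-17,0,80]])/1000))))
im=snap('scene','s14.png');cv2.imwrite('pics/s14z.png',cv2.resize(im[100:260,370:470],None,fx=5,fy=3.6,interpolation=cv2.INTER_CUBIC))
E
```

```text
time: 27.35
position: [0.4279, -0.0687, 0.1247]
tool_rot: [2.539, 1.849, 0.001]
ft_force: [0.2, 0.8, -1.9]
grip_width: 0.569
t 27.35 p [ 0.4279 -0.0687  0.1247] yaw 72.14 tilt [ 1.1e-03 -1.0e-04 -1.0e+00] F [ 0.2  0.8 -1.9] g 4.95 q [-0.62 -0.14  0.67  2.09  0.09  1.16  1.28]
turn first? dp in current frame cm [-0.02 -0.05  5.27]  rot(tool) [ 0.0011 -0.0002  0.0007]  dp in target frame cm [-0.02 -0.04  5.27]
[[491.0, 323.0], [220.0, 323.0], [355.0, 345.0]]
```

View pics/w14z.png

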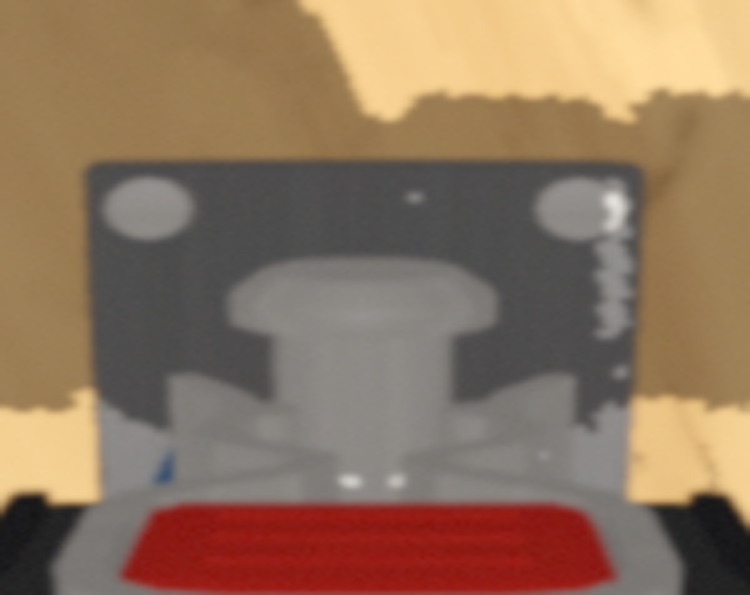

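View pics/s14z.png

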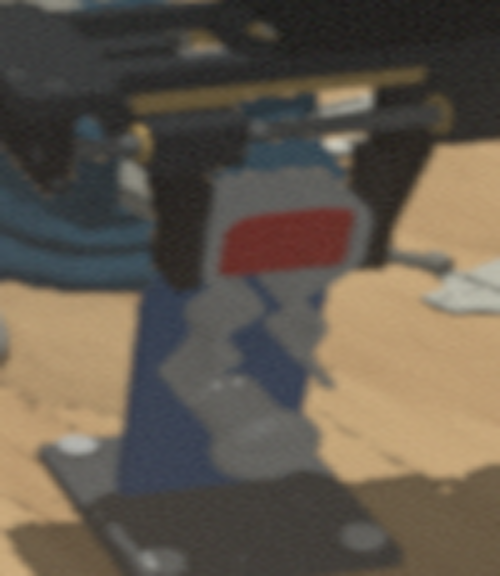

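Run:
```python
from wf import *
c=ctrl.camera_info('wrist');print(np.round(ctrl.get_state()['position'],4))
f=lambda u:((u-(255,130))*[5,3.5]).round(0).tolist()
H=[.4268,-.0711,-.312]
print('clip',f(wproj(c,world([.4279,-.0687,-.312],np.array([[-12,25,83],[-12,-25,83],[-12,21,83],[-13,22,174],[-13,-22,174],[-13,22,151],[-12,25,163]])/1000))))
print('collar',f(wproj(c,world(H,np.array([[-17,18,62],[-17,17,68],[-17,15,72],[-27,12,74],[-27,0,76],[-42,45,10],[-42,-45,10]])/1000))))
```

```text
[ 0.4279 -0.0687  0.1247]
clip [[580.0, 379.0], [173.0, 379.0], [548.0, 379.0], [672.0, 587.0], [94.0, 587.0], [632.0, 512.0], [687.0, 556.0]]
collar [[492.0, 323.0], [487.0, 330.0], [473.0, 335.0], [451.0, 283.0], [355.0, 285.0], [641.0, 166.0], [74.0, 166.0]]
```

Only about 1.2 mm off sideways now, and the pin axis is aligned. Correcting and lowering until the legs meet the shank.

```bash
python3 -m crank '{"dp":[[-0.12,0,0.2],[0,0,0.4],[0,0,0.5],[0,0,0.5],[0,0,0.4],[0,0,0.3],[0,0,0.2],[0,0,0]],"delta_rot":[[0.001,0,0],[0,0,0],[0,0,0],[0,0,0],[0,0,0],[0,0,0],[0,0,0],[0,0,0]]}' 0 60; python3 go.py .4275 -.0698 .072 72.1
```

```text
time: 28.25
position: [0.4273, -0.0699, 0.0994]
tool_rot: [-2.539, -1.849, 0.001]
ft_force: [0.5, 0.7, -2.9]
grip_width: 0.567
t 28.25 p [ 0.4273 -0.0699  0.0994] yaw 72.14 tilt [-6.e-04 -1.e-04 -1.e+00] F [ 0.5  0.7 -2.9] g 4.93 q [-0.61 -0.1   0.69  2.12  0.07  1.11  1.3 ]
turn first? dp in current frame cm [0.01 0.02 2.74]  rot(tool) [-0.0005  0.0003  0.0007]  dp in target frame cm [0.01 0.02 2.74]
```

```bash
python3 -m crank '{"dp":[[0,0,0.2],[0,0,0.2],[0,0,0.2],[0,0,0.2],[0,0,0.2],[0,0,0.2],[0,0,0],[0,0,0]],"delta_rot":[[0,0,0],[0,0,0],[0,0,0],[0,0,0],[0,0,0],[0,0,0],[0,0,0],[0,0,0]]}'; python3 go.py .4275 -.0698 .072 72.1
```

```text
time: 29.05
position: [0.4288, -0.07, 0.089]
tool_rot: [2.539, 1.849, 0.003]
ft_force: [-0.8, -0.6, 6.7]
grip_width: 0.569
t 29.05 p [ 0.4288 -0.07    0.089 ] yaw 72.13 tilt [ 2.3e-03  3.0e-04 -1.0e+00] F [-0.8 -0.6  6.7] g 4.95 q [-0.61 -0.09  0.7   2.13  0.06  1.08  1.31]
turn first? dp in current frame cm [-0.02 -0.14  1.7 ]  rot(tool) [ 0.0021 -0.001   0.0005]  dp in target frame cm [-0.02 -0.14  1.7 ]
```

```bash
python3 -m crank '{"dp":[[0,0,0.2],[0,0,0.2],[0,0,0.2],[0,0,0.2],[0,0,0.2],[0,0,0],[0,0,0],[0,0,0]],"delta_rot":[[0,0,0],[0,0,0],[0,0,0],[0,0,0],[0,0,0],[0,0,0],[0,0,0],[0,0,0]]}'; python3 go.py .4275 -.0698 .072 72.1
```

```text
time: 29.85
position: [0.43, -0.0703, 0.0793]
tool_rot: [2.537, 1.848, 0.006]
ft_force: [0.4, -1.9, 6.5]
grip_width: 0.565
t 29.85 p [ 0.43   -0.0703  0.0793] yaw 72.13 tilt [ 4.7e-03 -3.0e-04 -1.0e+00] F [ 0.4 -1.9  6.5] g 4.92 q [-0.61 -0.07  0.7   2.14  0.05  1.05  1.32]
turn first? dp in current frame cm [-0.03 -0.25  0.73]  rot(tool) [ 0.0046 -0.0012  0.0005]  dp in target frame cm [-0.03 -0.25  0.73]
```

```bash
python3 -m crank '{"dp":[[0,-0.1,0.1],[0,-0.1,0.2],[0,0,0.2],[0,0,0.2],[0,0,0.1],[0,0,0],[0,0,0],[0,0,0]],"delta_rot":[[0.0045,0,0],[0,0,0],[0,0,0],[0,0,0],[0,0,0],[0,0,0],[0,0,0],[0,0,0]]}'; python3 go.py .4275 -.0698 .072 72.1
python3 - <<'E'
from h import *
im=snap('wrist','w15.png');cv2.imwrite('pics/w15z.png',cv2.resize(im[130:300,255:405],None,fx=5,fy=3.5,interpolation=cv2.INTER_CUBIC))
im=snap('scene','s15.png');cv2.imwrite('pics/s15z.png',cv2.resize(im[100:260,370:470],None,fx=5,fy=3.6,interpolation=cv2.INTER_CUBIC))
E
```

```text
time: 30.65
position: [0.427, -0.0694, 0.0725]
tool_rot: [-2.537, -1.847, 0.001]
ft_force: [-5.2, -1.3, 24.8]
grip_width: 0.568
t 30.65 p [ 0.427  -0.0694  0.0725] yaw 72.13 tilt [-0.0028  0.0025 -1.    ] F [-5.2 -1.3 24.8] g 4.94 q [-0.61 -0.06  0.7   2.14  0.04  1.05  1.33]
turn first? dp in current frame cm [-0.02  0.06  0.05]  rot(tool) [-0.0034 -0.0015  0.0005]  dp in target frame cm [-0.02  0.06  0.05]
```

View pics/s15z.png

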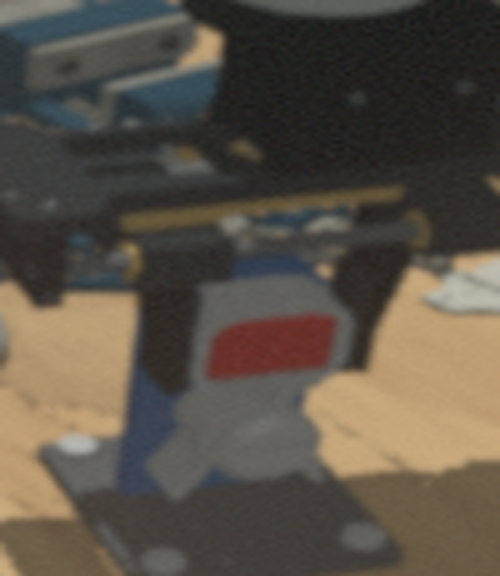

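View pics/w15z.png

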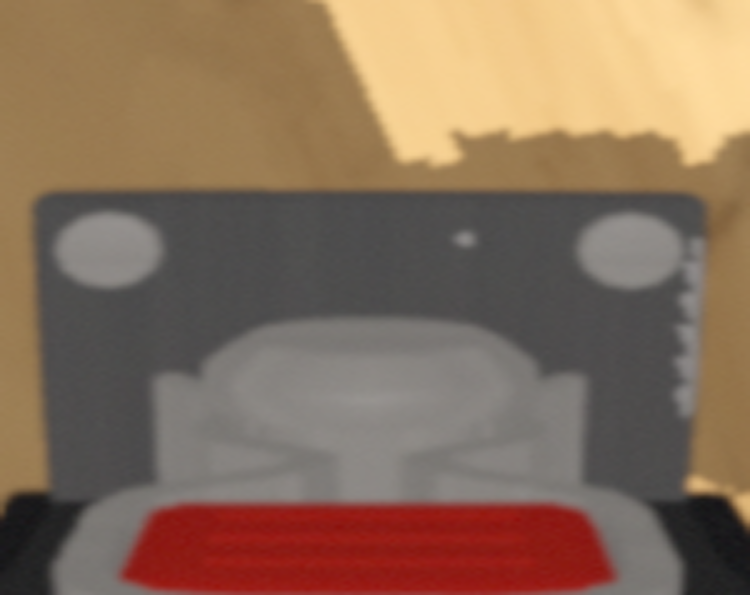

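```bash
python3 -m crank '{"dp":[[0,0.05,0.1],[0,0,0.05],[0,0,0],[0,0,0],[0,0,0],[0,0,0],[0,0,0],[0,0,0]],"delta_rot":[[-0.003,-0.001,0],[0,0,0],[0,0,0],[0,0,0],[0,0,0],[0,0,0],[0,0,0],[0,0,0]]}'; python3 go.py .4275 -.0698 .072 72.1
```

```text
time: 31.55
position: [0.4273, -0.0693, 0.0723]
tool_rot: [-2.538, -1.848, 0.0]
ft_force: [-10.6, -0.2, 38.1]
grip_width: 0.568
t 31.55 p [ 0.4273 -0.0693  0.0723] yaw 72.12 tilt [-0.0014  0.0017 -1.    ] F [-10.6  -0.2  38.1] g 4.94 q [-0.61 -0.06  0.7   2.14  0.04  1.04  1.33]
turn first? dp in current frame cm [-0.04  0.03  0.03]  rot(tool) [-0.0018 -0.0012  0.0003]  dp in target frame cm [-0.04  0.03  0.03]
```

38 N with almost no further travel at z 0.0723 (home predicted 0.0721), so it is against the hard stop. Relieving the push, then opening.

```bash
python3 -m crank '{"dp":[[0,0,-0.1],[0,0,-0.1],[0,0,-0.1],[0,0,0],[0,0,0],[0,0,0],[0,0,0],[0,0,0]],"delta_rot":[[0,0,0],[0,0,0],[0,0,0],[0,0,0],[0,0,0],[0,0,0],[0,0,0],[0,0,0]]}'; python3 go.py .4275 -.0698 .072 72.1
```

```text
time: 32.35
position: [0.4269, -0.0693, 0.0726]
tool_rot: [-2.539, -1.849, 0.001]
ft_force: [-0.5, -1.0, 13.0]
grip_width: 0.566
t 32.35 p [ 0.4269 -0.0693  0.0726] yaw 72.13 tilt [-7.e-04  2.e-04 -1.e+00] F [-0.5 -1.  13. ] g 4.92 q [-0.61 -0.06  0.7   2.15  0.05  1.04  1.33]
turn first? dp in current frame cm [-0.03  0.07  0.06]  rot(tool) [-0.0007 -0.      0.0006]  dp in target frame cm [-0.03  0.07  0.06]
```

```bash
python3 -m crank '{"dp":[[0,0,-0.05],[0,0,-0.05],[0,0,0],[0,0,0],[0,0,0],[0,0,0],[0,0,0],[0,0,0]],"delta_rot":[[0,0,0],[0,0,0],[0,0,0],[0,0,0],[0,0,0],[0,0,0],[0,0,0],[0,0,0]]}' 8.7; python3 go.py .4275 -.0698 .072 72.1
python3 - <<'E'
from wf import *
c=ctrl.camera_info('wrist')
im=snap('wrist','w16.png');cv2.imwrite('pics/w16z.png',cv2.resize(im[130:300,255:405],None,fx=5,fy=3.5,interpolation=cv2.INTER_CUBIC))
f=lambda u:((u-(255,130))*[5,3.5]).round(0).tolist()
print(f(wproj(c,world([.427,-.0702,-.312],np.array([[-12,25,30.4],[-12,-25,30.4],[-13,22,121.4],[-13,-22,121.4]])/1000))))
E
```

```text
time: 33.15
position: [0.426, -0.0694, 0.0721]
tool_rot: [-2.539, -1.849, 0.003]
ft_force: [-0.1, 0.0, -0.5]
grip_width: 0.997
t 33.15 p [ 0.426  -0.0694  0.0721] yaw 72.13 tilt [-1.8e-03 -4.0e-04 -1.0e+00] F [-0.1  0.  -0.5] g 8.67 q [-0.61 -0.06  0.7   2.15  0.05  1.04  1.32]
turn first? dp in current frame cm [0.01 0.15 0.01]  rot(tool) [-0.0016  0.001   0.0006]  dp in target frame cm [0.01 0.15 0.01]
[[576.0, 386.0], [170.0, 386.0], [664.0, 595.0], [88.0, 596.0]]
```

View pics/w16z.png

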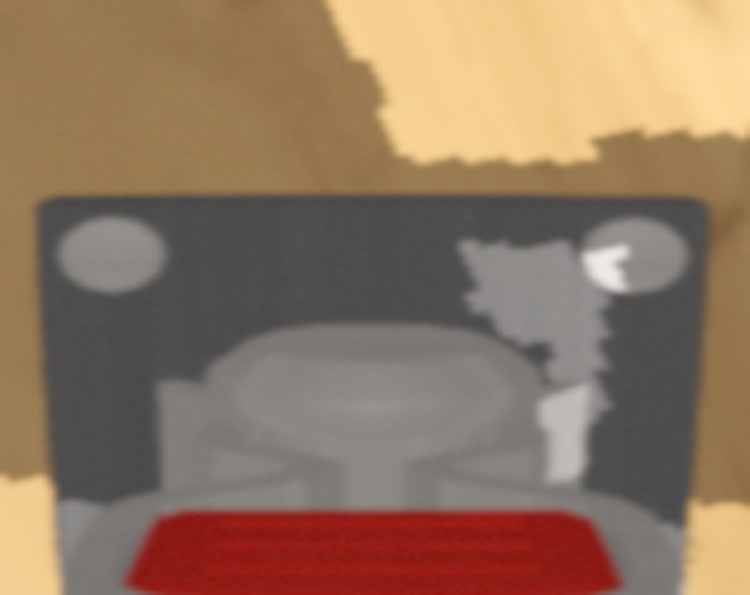

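Open, with the clip unmoved. Straight up.

```bash
python3 -m crank '{"dp":[[0,0.1,-0.2],[0,0,-0.5],[0,0,-1],[0,0,-2],[0,0,-3],[0,0,-3],[0,0,-2],[0,0,-1]],"delta_rot":[[0,0,0],[0,0,0],[0,0,0],[0,0,0],[0,0,0],[0,0,0],[0,0,0],[0,0,0]]}' 8.7;python3 -m crank '{"dp":[[0,0,-0.5],[0,0,0],[0,0,0],[0,0,0],[0,0,0],[0,0,0],[0,0,0],[0,0,0]],"delta_rot":[[0,0,0],[0,0,0],[0,0,0],[0,0,0],[0,0,0],[0,0,0],[0,0,0],[0,0,0]]}'; python3 go.py
python3 - <<'E'
from wf import *
c=ctrl.camera_info('wrist')
im=snap('wrist','w17.png');cv2.imwrite('pics/w17z.png',cv2.resize(im[160:300,255:405],None,fx=5,fy=4,interpolation=cv2.INTER_CUBIC))
f=lambda u:((u-(255,160))*[5,4]).round(0).tolist()
L=np.array([[-12,25,30.4],[-12,-25,30.4],[-12,25,114],[-12,-25,114],[-12,0,128.4]])/1000
H=[.4272,-.0702,-.312]
print(f(wproj(c,world(H,L))))
im=snap('scene','s17.png');cv2.imwrite('pics/s17z.png',cv2.resize(im[130:260,370:470],None,fx=5,fy=4.5,interpolation=cv2.INTER_CUBIC))
print(((proj('scene',world(H,L))-(370,130))*[5,4.5]).round(0).tolist())
E
```

```text
time: 34.0
position: [0.4284, -0.0697, 0.2019]
tool_rot: [2.539, 1.849, 0.003]
ft_force: [-0.4, -0.0, -1.0]
grip_width: 1.001
time: 34.8
position: [0.4272, -0.0696, 0.2041]
tool_rot: [-2.539, -1.849, 0.003]
ft_force: [-0.2, 0.3, 0.5]
grip_width: 1.001
t 34.8 p [ 0.4272 -0.0696  0.2041] yaw 72.14 tilt [-1.9e-03 -5.0e-04 -1.0e+00] F [-0.2  0.3  0.5] g 8.71 q [-0.62 -0.21  0.63  1.97  0.13  1.34  1.24]
[[501.0, 173.0], [241.0, 173.0], [541.0, 247.0], [203.0, 247.0], [372.0, 265.0]]
[[169.0, 494.0], [316.0, 471.0], [192.0, 302.0], [348.0, 279.0], [276.0, 255.0]]
```

View pics/s17z.png

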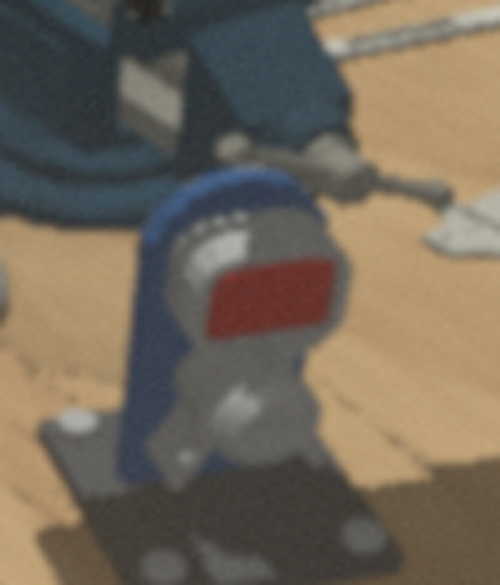

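View pics/w17z.png

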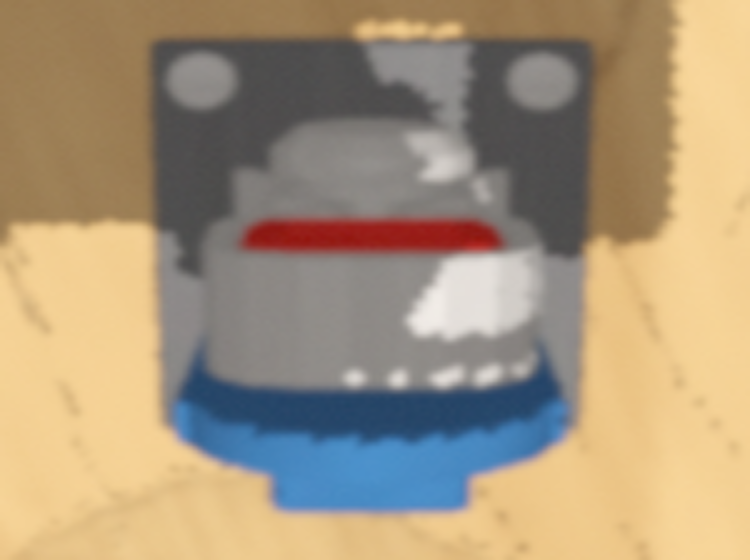

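Clip upright on the pin between plate and collar: bow at columns 200–543 in the wrist crop against a predicted 203–541, feet centre 370 against 371. The gripper is 13 cm higher and clear. Handing in.

```bash
python3 -c "
from bench import ctrl
print(ctrl.close_job())"
```

```text
the job is handed in; nothing more can be done
None
```

The red-grip clip is clipped fully home on the hitch pin, upright, with the gripper open and clear. I handed the job in at about 35 s of the 67 s allowed. No verdict was reported.

**What I did:** I lifted the clip out of the rack by its flat faces and stood it on the bench in front of the vice. I let go, took it again by its two edges (49.9 mm measured against 50) and pushed it down over the shank.

**Last checks:**
- **Push:** it met a hard stop at reported z 0.0723 m, against a predicted 0.0721. The force rose to 38 N on the final press, with almost no further travel.
- **Position:** after letting go, the wrist picture matched the predicted home pose to within about 1 mm sideways. The scene picture agreed to about 2–3 pixels.
- **Force:** the wrist force was near zero once the gripper was clear.

**What disagreed or went wrong:**
- **Finger height:** the real fingertips sat about 35–40 mm higher than the reported TCP and the stated 19 mm nose imply. The first grasp therefore only held the top few mm of the bow.
- **Failed regrasp:** my first try at the edges closed on top of the arch and tilted the clip by pressing on it at about 17 N. It settled back on its feet when I raised the gripper, and I repeated the grasp lower.
- **Snap not seen:** I saw no separate force peak as the legs snapped past the shank. That it is home rests on the height, the hard stop and the pictures.

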